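Rake out the dropped kiln props and stow them

TASK

Some kiln props have been dropped under the low drying rack: with the rake, not the gripper, drag every one of them well out through the rack's open mouth. Then lay them all flat in the green tray, in one layer, and only when all are loaded slide the tray under the blue roof of the cubby until it is fully home against the stop; leave the rake lying flat on its black rubber mat, and do not disturb the pots and the jar.

Things in the scene. Friction and masses are not known exactly. Their poses are not given: they have to be found in the camera images.
- prop1_center (a point): (may be absent: None) terracotta kiln prop, a hollow-looking bar 70 mm long (its x) by 30 mm wide (its y) by 20 mm high, about 0.11 kg, dropped under the rack and lying flat; this point is its centre, 10 mm above its underside
- prop2_center (a point): (may be absent: None) terracotta kiln prop, a hollow-looking bar 70 mm long (its x) by 30 mm wide (its y) by 20 mm high, about 0.11 kg, dropped under the rack and lying flat; this point is its centre, 10 mm above its underside
- prop3_center (a point): (may be absent: None) terracotta kiln prop, a hollow-looking bar 70 mm long (its x) by 30 mm wide (its y) by 20 mm high, about 0.11 kg, dropped under the rack and lying flat; this point is its centre, 10 mm above its underside
- rack: fixed low wooden rack: side boards (inner faces at its x = +-124 mm) carry a deck of slats 12 mm wide, 20 mm apart (props seen between), underside 70 and top 78 mm above the bench, 210 mm deep. Origin on the bench in the middle of its open mouth, which faces the robot's right; +y runs inwards under the deck; the far end is open too. Pots stand on the deck's rear
- rake_grip (a point): centre of the rake's red upright handle, where to grip: 20 mm thick (x), 44 mm long (y), 10 to 62 mm above its underside; this point is 36 mm up. Foot 36 x 46 x 10 mm. A flat bar 18 mm wide, 24 to 29 mm above the underside (clear of a lying prop), runs in rake +y to the lip. 0.3 kg, balances 20 mm lip-side. z up. It starts lying on the bench, lip towards the rack
- rake_lip (a point): middle of the bottom edge of the rake's down-turned lip, on the face that looks back at the handle: 215 mm from the handle's centre in rake +y, level with the foot's underside. The lip is 56 mm wide (x), 29 mm high, 5 mm thick; raised 22 to 38 mm it passes over a lying prop and under the deck
- mat: fixed black rubber mat, 90 mm (x) by 280 mm (y), 3 mm thick; origin in the middle of its underside. The rake's place, lying along y
- tray_center (a point): green open tray, loose, 0.5 kg, outside 110 mm (its x) by 210 mm (its y), walls 5 mm thick and 16 mm high, floor 5 mm thick; this point is the middle of the floor's top. It takes three props side by side, long sides along tray x, about 60 mm apart in y. Tray +x points away from the handle, towards the cubby
- tray_handle (a point): centre of the tray's dark wooden upright handle, 24 mm (tray x) by 22 mm (tray y), top 58 mm and this point 36 mm above the bench; it stands at tray x = -85 mm, joined to the tray's wall on the robot's side by a low neck
- cubby: fixed plywood cubby, blue roof (underside 40, top 50 mm above the bench). Origin on the bench in the middle of its mouth; +x runs inwards, away from the robot; inside 224 mm wide (y), stop at x = 100 mm, splayed guides 25 mm long before the mouth. The tray starts in front of it; fully home, the tray's middle is at x = 45 mm and its handle stands outside at x = -40 mm
- bowl: bystander: terracotta bowl on the rack's deck, 68 mm across, 40 mm high; origin under its middle
- vase: bystander: tan vase on the rack's deck, 64 mm across, 75 mm high; origin under its middle
- glaze_jar: bystander: blue jar with a white lid on the cubby's roof, 48 mm across, 60 mm high; origin under its middle

How it is judged:
By the outcome, as a careful person would: the job done as asked, in the order asked, and still so for the second after the job is handed in, with the robot touching nothing.
Of prop1, prop2, prop3 only 2 to 3 are there at a start; the rules pass over those that are not, and their reading is None.
At some moment in a run one of prop1, prop2, prop3 may be knocked a few centimetres aside while the robot is not near it.
Once in a run the grip may slacken for a moment while it holds something.
It also fails if it takes over 210 s, if anything falls off the work surface, if the arm or the gripper's body presses on something with over 40 N, if the wrist force passes 120 N, or if a joint passes its speed limit or range.

ROBOT

A 6-joint arm with a two-finger parallel gripper is mounted at the origin on the work surface. World frame = base frame: x ahead of the robot, y to its left, z up, the work surface at z = 0. Lengths are in mm, angles in degrees, forces in N, time in s.
With the tool pointing down it reaches from about 300 to 850 mm from the base axis. Payload 4.2 kg.
Tool frame: the origin (TCP) lies between the finger pads; the fingertips stand 22 mm ahead of it and the grasp point (between the pads) lies 3 mm ahead of it (env.finger_overhang is the distance from the TCP to the fingertips, in mm); z points along the fingers, y is the line along which they close (so a half turn about z gives the same grasp; the last joint's range is limited). The gripper opens to 91 mm and grips with 3 to 60 N. Pads are 32 mm wide; open, the fingers measure 118 mm over their backs; the gripper's body (76 mm by 178 mm) begins 60 mm behind the grasp point.
Start: joints at [-69.614, 18.312, 89.639, -0, 72.044, -1.146], TCP at [211.038, -534.887, 235.976] pointing down, gripper open.
Joint ranges: [-177.97, 177.97], [-48.28, 115.42], [12.27, 149.76], [-77.06, 257.06], [2.81, 150.46], [-146.56, 146.56]. Speed limits (degrees/s): [147.25, 147.25, 180, 180, 180, 180].

INTERFACE

Orientations are given as [roll, pitch, yaw] about the fixed x, y, z axes, in that order (R = Rz(yaw) Ry(pitch) Rx(roll)).
In Python, from workcell import state, cams, ticket, look_for, outline_of, env gives the robot as it stands.
- The arm moves only by the tool servo_tool, never from a script. Its argument "steps" is a list of rows, each a list of 3 entries, a list of its own where there are three numbers: the closure in counts, from 0 (fully open) to 255 (shut), then the shift along the tool's x, y, z in mm, then the turn, a rotation vector about the tool's x, y, z in rad. A call has exactly 10 rows; each row shifts and turns the commanded pose from where the row before left it, along the tool's axes as they then stand; what a row does not reach is not made up. A row lasts 1/10 s, in which the tool goes at most 50 mm and 8.59 degrees, less where a joint would pass 70% of its speed; a pose out of reach is approached as far as the arm can. A call with a gripper value outside its range is refused whole. The fingers move at their own pace and stop on an object; "squeeze" is the grip in N (left out, the last holds). Time passes only in rows, so rows that do not move let the fingers close, or fill a call up. It gives the time, the measured TCP pose, the force, the opening and the grip force at its end, in the units of the state.
- state(): the state, without advancing time (a new reading comes with each control period).
- cams.grab_frame(name): name is "scene" or "top" or "wrist"; returns a dict with "color" (400x640x3 uint8, red, green, blue), "z_map" (400x640 float32, mm along the optical axis (not along the pixel's ray), 0 where there is no reading), "fovy" (degrees; the focal length in pixels is half the picture's height over the tangent of half this angle, whatever the lens; pixels are square), "cx", "cy" (the principal point, pixels), "k1" (the pictures are not rectified: a ray, as slopes to the right and down, at radius r is drawn at 1 + k1 r^2 times it, then the intrinsics apply), "eye" and "rotation" of the camera in the world; the wrist camera has in their place "tool_from_camera" (4x4, takes a point from camera to tool coordinates, whose origin is the TCP and whose axes are the flange's). Camera axes: x right, y up, looking along -z (the intrinsics and any distortion apply to the point x, -y, -z); pixel columns grow to the right and rows downward; lengths in mm; the calibration is good to about 2 mm. A picture is of the moment at which its call begins: read the wrist's pose just before it.
- ticket.job_done(): hands the job in; it is judged then, once.
Trained networks look in a picture, given as the dict that the camera call returned (one of the last four; its "shot" number tells which), for a name from the list of things; names that differ only in an ending like _2 or _b are one class to them, and where a whole thing is asked for, a point or a joint stands for the part that bears it (a point fixed in the world has none). Each returns a list of dicts, best first, with "confidence" (0 to 1); they miss things now and then, are a little off and sometimes report something else, mostly with a low value. They report only what shows in the picture. A call takes as long as a camera call.
- look_for(picture, thing): "at" ([column, row] in pixels, amid what is visible of it).
- outline_of(picture, thing): "pixels" (400x640 bool, what is visible of it) and "at" ([column, row] in pixels, amid what is visible of it).
The state is a dict: "time_s": time; "qpos": joint angles; "qvel": joint speeds; "effort": joint torques, N m; "ee_pos": TCP position; "ee_rot": TCP orientation; "force": force on the tool from outside, world axes, zero at the start; "torque": the same for the moment, N m; "gripper_width": finger opening in mm; "gripper_force": force on a finger pad.
Only numpy, scipy, OpenCV 4.12 (cv2) and the standard library are available. Lean on these libraries where they do the work, as an engineer would, in place of code of your own. Each camera call takes 0.05 s, during which the arm holds its last target. There are 200 camera calls.

## Working session

There is one attempt and no reset: what is moved stays moved. The work goes in short steps, Python scripts to look and compute and a tool call to move; the robot and the scene stay as the last step left them, time stands still between calls to the robot, and variables do not carry over. Pictures are saved under pics/ and viewed, at most 14 in all, crops included, and the job is handed in when it is done.

Besides the shell and the picture viewer there is one more tool, called as a command line: name --argument value ..., lists and objects as JSON in quotes. servo_tool: Moves the arm, as the interface text tells. Its arguments: {"type":"object","properties":{"steps":{"type":"array","items":{"type":"array"}},"squeeze":{"type":"number"}},"required":["steps"]}

```bash
ls; mkdir -p pics; cat > h.py <<'E'
import numpy as np, cv2
from workcell import state, cams, ticket, look_for, outline_of, env
from scipy.spatial.transform import Rotation as R
def pose(f,st=None):
    if 'eye' in f: 
        return np.array(f['rotation']).reshape(3,3), np.array(f['eye'])
    T=np.array(f['tool_from_camera']); 
    Rt=R.from_euler('xyz',st['ee_rot'],degrees=True).as_matrix()
    return Rt@T[:3,:3], Rt@T[:3,3]+np.array(st['ee_pos'])
def rays(f,uv):
    uv=np.atleast_2d(np.array(uv,float)); F=200/np.tan(np.radians(f['fovy'])/2)
    d=(uv-[f['cx'],f['cy']])/F; s=d.copy()
    for _ in range(20): s=d/(1+f['k1']*(s**2).sum(1,keepdims=True))
    return np.c_[s[:,0],-s[:,1],-np.ones(len(s))]
def atz(f,uv,z,st=None):
    Rm,e=pose(f,st); d=rays(f,uv)@Rm.T
    return e+d*((z-e[2])/d[:,2])[:,None]
def cloud(f,st=None):
    Rm,e=pose(f,st); v,u=np.mgrid[0:400,0:640]; uv=np.c_[u.ravel(),v.ravel()]
    P=(rays(f,uv)*f['z_map'].reshape(-1,1))@Rm.T+e
    P[f['z_map'].ravel()==0]=np.nan
    return P.reshape(400,640,3)
def save(f,n): cv2.imwrite('pics/'+n,f['color'][:,:,::-1])
def rect(P):
    c,(w,h),a=cv2.minAreaRect(np.float32(P[:,:2])); 
    if w<h: w,h,a=h,w,a+90
    return np.round(c,1),round(w,1),round(h,1),round((a+90)%180-90,1)
E
python3 - <<'E'
from h import *
print(state()['ee_pos'],state()['ee_rot'],env.finger_overhang)
for n in ['top','scene']:
    f=cams.grab_frame(n); save(f,n+'0.png'); C=cloud(f); np.save(n+'0.npy',C)
    print(n,f['eye'],f['fovy'],f['k1'])
    for t in ['prop1_center','rack','rake_grip','rake_lip','mat','tray_center','tray_handle','cubby','bowl','vase','glaze_jar']:
        for o in outline_of(f,t)[:4]:
            P=C[o['pixels']];P=P[~np.isnan(P[:,0])]
            print(t,round(o['confidence'],2),np.round(o['at']),np.round(np.median(P,0)) if len(P) else '',rect(P) if len(P)>5 else '',len(P))
E
```

```text
pics
[ 210.88413137 -534.42622453  235.1162717 ] [-1.79898005e+02 -2.15940350e-03  2.15318588e+01] 22.0Traceback (most recent call last):
  File "<stdin>", line 4, in <module>
  File "h.py", line 19, in cloud
    Rm,e=pose(f,st); v,u=np.mgrid[0:400,0:640]; uv=np.c_[u.ravel(),v.ravel()]
         ~~~~^^^^^^
  File "h.py", line 6, in pose
    return np.array(f['rotation']).reshape(3,3), np.array(f['eye'])
           ~~~~~~~~~~~~~~~~~~~~~~~~~~~~~~~^^^^^
ValueError: cannot reshape array of size 3 into shape (3,3)
```

```bash
sed -i "s/return np.array(f\['rotation'\]).reshape(3,3), /return R.from_euler('xyz',f['rotation'],degrees=True).as_matrix(), /" h.py
python3 - <<'E'
from h import *
for n in ['top','scene']:
    f=cams.grab_frame(n); save(f,n+'0.png'); C=cloud(f); np.save(n+'0.npy',C)
    print(n,f['eye'],f['rotation'],f['fovy'],f['k1'])
    for t in ['prop1_center','rack','rake_grip','rake_lip','mat','tray_center','tray_handle','cubby','bowl','vase','glaze_jar']:
        for o in outline_of(f,t)[:4]:
            P=C[o['pixels']];P=P[~np.isnan(P[:,0])]
            print(t,round(o['confidence'],2),np.round(o['at']),np.round(np.median(P,0)) if len(P) else '',rect(P) if len(P)>5 else '',len(P))
E
```

```text
top [ 359.8418231    17.80974962 1046.13696515] [ 10.12214488  -1.99876531 -90.56267982] 51.43766291377351 -0.07165979230024823
prop1_center 0.62 [214. 249.] [430. 252.  20.] (array([430.3, 246.6]), 69.2, 30.5, -41.6) 203
prop1_center 0.19 [197. 206.] [521. 272.  78.] (array([529.3, 294.8]), 304.1, 240.3, -4.3) 5303
rack 0.75 [198. 207.] [522. 274.  78.] (array([527.4, 286.9]), 302.7, 222.3, -4.9) 5011
rack 0.72 [427. 179.] [ 602. -280.   51.] (array([ 605.4, -297. ]), 260.3, 153.0, -86.3) 4198
rake_grip 0.95 [320. 216.] [512.  -9.  30.] (array([519.2,   4.4]), 241.1, 49.0, 79.1) 882
rake_lip 0.62 [316. 212.] [514.  -7.  30.] (array([520. ,   6.8]), 246.4, 51.9, 79.6) 865
mat 0.95 [325. 143.] [693. -20.   4.] (array([693.5, -22.7]), 279.9, 95.3, -87.6) 3524
tray_center 0.68 [212. 249.] [425. 253.  21.] (array([426. , 244.5]), 71.4, 40.6, -22.1) 217
tray_center 0.66 [435. 230.] [ 464. -300.    6.] (array([ 447.8, -304.9]), 219.7, 154.6, -82.8) 3816
tray_handle 0.89 [433. 233.] [ 465. -300.    6.] (array([ 449.4, -306.3]), 222.8, 151.9, -82.8) 3820
tray_handle 0.42 [429. 176.] [ 601. -
[... 1053 characters left out ...]
(array([506.7,   7.7]), 248.0, 71.7, 74.3) 703
mat 0.93 [328. 271.] [694. -28.   5.] (array([690.3, -22.2]), 280.2, 97.2, -88.9) 3067
tray_center 0.85 [208. 237.] [ 463. -305.    8.] (array([ 447.8, -303.2]), 212.3, 154.2, -82.2) 2831
tray_handle 0.61 [208. 238.] [ 464. -306.    8.] (array([ 447.7, -302.9]), 209.2, 154.2, -82.2) 2736
cubby 0.86 [227. 278.] [ 624. -297.   52.] (array([ 598.2, -302.1]), 260.6, 141.8, -85.9) 4013
bowl 0.54 [407. 136.] [437. 358. 106.] (array([422.8, 394.8]), 174.7, 63.9, -61.2) 353
vase 0.87 [428. 168.] [574. 330. 131.] (array([549.7, 380.4]), 149.6, 60.3, -70.6) 460
glaze_jar 0.93 [217. 277.] [ 644. -303.  108.] (array([ 633.2, -305.2]), 52.7, 52.6, -89.7) 422
```

View pics/top0.png

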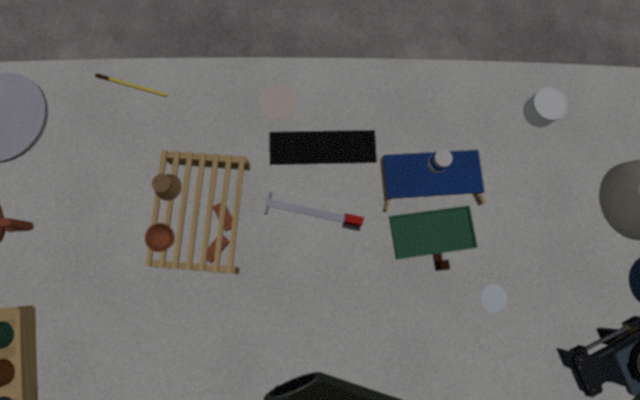

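View pics/scene0.png

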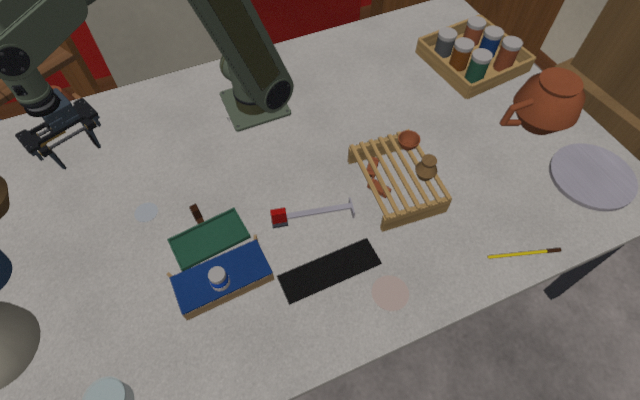

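```bash
python3 - <<'E'
from h import *
im=np.full((600,800,3),255,np.uint8)
for n in ['top','scene']:
    C=np.load(n+'0.npy'); I=cv2.imread(f'pics/{n}0.png')
    h=cv2.cvtColor(I,cv2.COLOR_BGR2HSV)
    X,Y,Z=C[...,0],C[...,1],C[...,2]
    m=(X>370)&(X<690)&(Y>140)&(Y<420)
    # terracotta low
    t=m&(Z<32)&(Z>5)&(h[...,1]>70)
    print(n,t.sum())
    col={'top':(0,0,255),'scene':(255,0,0)}[n]
    for x,y,z,b in zip(X[m],Y[m],Z[m],I[m]):
        p=(int((x-380)*2.5)+10 if n=='top' else int((x-380)*2.5)+10,int(590-(y-150)*2.2))
        if 60<z<90: cv2.circle(im,p,1,(0,200,255) if n=='top' else (0,255,0),-1)
    for x,y,z in zip(X[t],Y[t],Z[t]): cv2.circle(im,(int((x-380)*2.5)+10,int(590-(y-150)*2.2)),2,col,-1)
    k,l=cv2.connectedComponents(cv2.dilate(t.astype(np.uint8),np.ones((9,9))))
    for i in range(1,k):
        P=C[(l==i)&t]
        if len(P)>5: print(rect(P),np.round(np.median(P,0)),len(P))
    # rack top
    P=C[m&(Z>72)&(Z<84)&(Y<400)]; print('rack',rect(P[(h[m&(Z>72)&(Z<84)&(Y<400)][:,1]>40)]))
    r=(X>430)&(X<620)&(Y>-150)&(Y<160)&(Z>15)&(Z<80)
    red=r&(h[...,1]>150)&(Z>55); print('handle',rect(C[red]),np.median(C[red][:,2]),red.sum())
    b=r&(Z>20)&(Z<40)&(h[...,1]<90); print('bar+lip',rect(C[b]),b.sum())
    bb=C[b]; bb=bb[(bb[:,1]<90)&(bb[:,1]>-60)]; q=np.polyfit(bb[:,1],bb[:,0],1); print(q,np.degrees(np.arctan(q[0])), C[b][:,1].max())
cv2.imwrite('pics/map.png',im)
cv2.imwrite('pics/rk.png',cv2.resize(cv2.imread('pics/top0.png')[140:285,135:265],None,fx=4,fy=4,interpolation=cv2.INTER_CUBIC))
E
```

```text
top 471
(array([639.9, 269.3]), 200.4, 2.6, 85.0) [641. 274.  23.] 79
(array([468.9, 235.1]), 145.3, 52.3, -5.3) [455. 240.  21.] 391
rack (array([516. , 281.8]), 280.6, 207.7, -5.0)
handle (array([493.6, -91.2]), 39.6, 18.0, 77.0) 62.51888804758045 122
bar+lip (array([517.6,   5.3]), 241.2, 55.9, 77.6) 645
[2.27416980e-01 5.15411044e+02] 12.81212493465203 128.80483128085672
scene 645
(array([467.2, 272. ]), 188.8, 167.4, 83.5) [430. 231.  21.] 377
(array([653.8, 269.8]), 210.0, 12.1, 83.0) [653. 266.  19.] 268
rack (array([514.3, 281. ]), 285.6, 206.8, -4.4)
handle (array([497. , -93.3]), 39.9, 19.5, 72.0) 63.35995062124948 93
bar+lip (array([532.1,  24.8]), 199.3, 59.4, 83.0) 444
[2.29675892e-01 5.15851945e+02] 12.93512626257223 127.29481698365825
```

View pics/map.png

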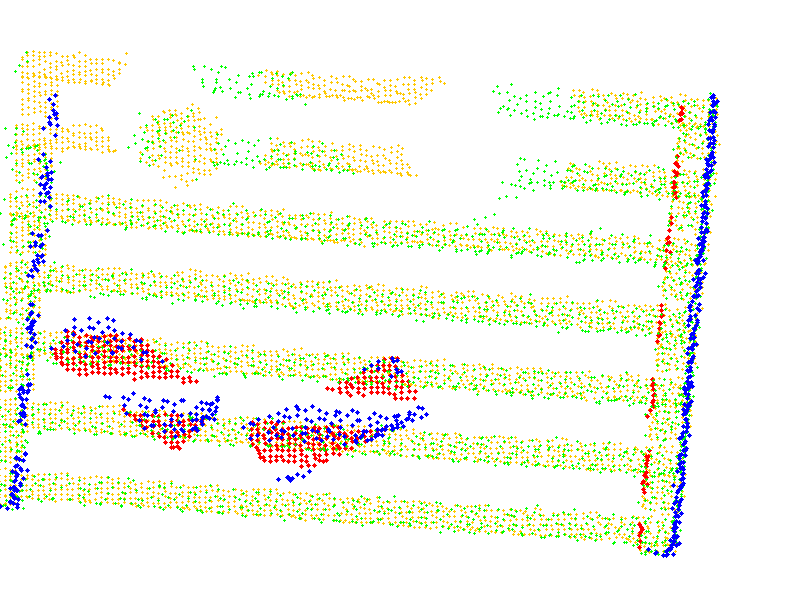

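```bash
cat > plan.py <<'E'
import json,os,sys,numpy as np
def plan(wps,commit=True):
    """wps: (x,y,z,yaw,closure,n). prints rows in chunks of 10, pads last"""
    p,yaw=json.load(open('cmd.json')) if os.path.exists('cmd.json') else ([211.038,-534.887,235.976],21.53)
    p=np.array(p); rows=[]
    for x,y,z,w,c,n in wps:
        for i in range(n):
            k=n-i; d=(np.array([x,y,z])-p)/k; a=np.radians(yaw)
            s=[d[0]*np.cos(a)+d[1]*np.sin(a), d[0]*np.sin(a)-d[1]*np.cos(a), -d[2]]
            s=np.round(s,1); t=round(-np.radians((w-yaw)/k),3)
            assert np.linalg.norm(s)<=50 and abs(t)<.15,(s,t)
            p=p+[s[0]*np.cos(a)+s[1]*np.sin(a), s[0]*np.sin(a)-s[1]*np.cos(a), -s[2]]
            yaw-=np.degrees(t)
            rows.append([c,[float(v)+0 for v in s],[0,0,t+0.]])
    while len(rows)%10: rows.append([wps[-1][4],[0,0,0],[0,0,0]])
    for i in range(0,len(rows),10): print(json.dumps(rows[i:i+10]).replace(' ','').replace('.0,',',').replace('.0]',']').replace('-0,','0,').replace('-0]','0]'))
    if commit: json.dump([p.tolist(),yaw],open('cmd.json','w'))
def rk(rx,ry): # rack frame to world (approx)
    c,s=np.cos(np.radians(5)),np.sin(np.radians(5))
    return 507+rx*c+ry*s, 177-rx*s+ry*c
E
python3 -c "
from plan import *
plan([(480,-150,235,77.15,0,14),(494.7,-92,120,77.15,0,4)])"
```

```text
[[0,[28,-18.5,0.1],[0,0,-0.069]],[0,[29.2,-16.6,0.1],[0,0,-0.069]],[0,[30.2,-14.5,0.1],[0,0,-0.069]],[0,[31.2,-12.4,0.1],[0,0,-0.069]],[0,[31.9,-10.2,0.1],[0,0,-0.069]],[0,[32.6,-8,0.1],[0,0,-0.07]],[0,[33.1,-5.7,0],[0,0,-0.069]],[0,[33.4,-3.4,0.1],[0,0,-0.07]],[0,[33.5,-1,0],[0,0,-0.069]],[0,[33.5,1.3,0.1],[0,0,-0.07]]]
[[0,[33.3,3.6,0],[0,0,-0.069]],[0,[33,5.9,0.1],[0,0,-0.07]],[0,[32.5,8.2,0],[0,0,-0.069]],[0,[31.9,10.4,0.1],[0,0,-0.07]],[0,[14.9,0.4,28.7],[0,0,0]],[0,[15,0.4,28.8],[0,0,0]],[0,[14.9,0.3,28.7],[0,0,0]],[0,[15,0.4,28.8],[0,0,0]],[0,[0,0,0],[0,0,0]],[0,[0,0,0],[0,0,0]]]
```

servo_tool --steps '[[0,[28,-18.5,0.1],[0,0,-0.069]],[0,[29.2,-16.6,0.1],[0,0,-0.069]],[0,[30.2,-14.5,0.1],[0,0,-0.069]],[0,[31.2,-12.4,0.1],[0,0,-0.069]],[0,[31.9,-10.2,0.1],[0,0,-0.069]],[0,[32.6,-8,0.1],[0,0,-0.07]],[0,[33.1,-5.7,0],[0,0,-0.069]],[0,[33.4,-3.4,0.1],[0,0,-0.07]],[0,[33.5,-1,0],[0,0,-0.069]],[0,[33.5,1.3,0.1],[0,0,-0.07]]]' --squeeze 40

```text
time_s: 2.25
ee_pos: [403.8, -258.7, 235.3]
ee_rot: [180.0, 0.0, 61.4]
force: [-0.2, -0.6, 0.1]
gripper_width: 91.0
gripper_force: 0.0
```

servo_tool --steps '[[0,[33.3,3.6,0],[0,0,-0.069]],[0,[33,5.9,0.1],[0,0,-0.07]],[0,[32.5,8.2,0],[0,0,-0.069]],[0,[31.9,10.4,0.1],[0,0,-0.07]],[0,[14.9,0.4,28.7],[0,0,0]],[0,[15,0.4,28.8],[0,0,0]],[0,[14.9,0.3,28.7],[0,0,0]],[0,[15,0.4,28.8],[0,0,0]],[0,[0,0,0],[0,0,0]],[0,[0,0,0],[0,0,0]]]'

```text
time_s: 3.25
ee_pos: [494.9, -92.2, 120.3]
ee_rot: [-180.0, 0.0, 77.2]
force: [-0.1, 0.6, 0.8]
gripper_width: 91.2
gripper_force: 0.0
```

```bash
cat cmd.json; python3 - <<'E'
from h import *
st=state(); print(st['time_s'],st['ee_pos'],st['ee_rot'],st['qpos'],st['force'])
f=cams.grab_frame('wrist'); save(f,'w1.png'); C=cloud(f,st); h=cv2.cvtColor(f['color'],cv2.COLOR_RGB2HSV)
print(f['tool_from_camera'],f['fovy'])
m=(h[...,1]>120)&(C[...,2]>50)&(C[...,2]<75); P=C[m]; print(len(P),rect(P),np.median(P,0))
E
```

```text
[[494.742708768001, -92.00259577877398, 119.97600000000007], 77.16420190720294]3.25 [494.94733283 -92.17206911 120.30651671] [-1.79992636e+02  2.48617218e-02  7.72157578e+01] [-1.18425774e+01  1.80803512e+01  1.08529141e+02 -3.08138443e-02
  5.33982830e+01  9.60040802e-01] [-0.10532776  0.64304001  0.7736357 ]
[[-2.92025587e-04  9.70029228e-01  2.42988091e-01  6.82147808e+01]
 [ 9.99999940e-01  2.38173043e-04  2.51003071e-04  4.32556405e-02]
 [ 1.85607102e-04  2.42988150e-01 -9.70029239e-01 -1.49102445e+02]
 [ 0.00000000e+00  0.00000000e+00  0.00000000e+00  1.00000000e+00]] 64.18891048477478
1849 (array([ 529. , -172.8]), 219.6, 38.8, -67.9) [496.97341445 -90.5624176   62.05517419]
```

View pics/w1.png

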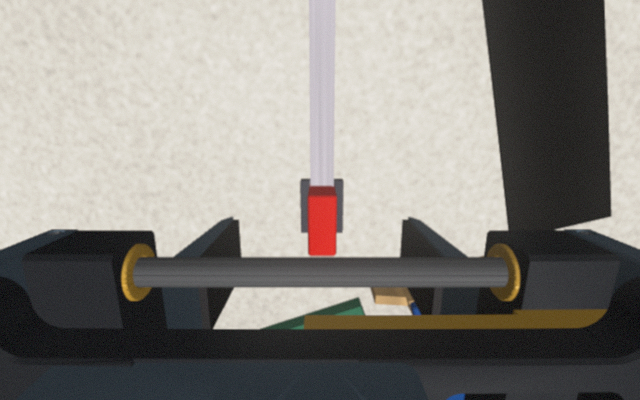

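```bash
python3 - <<'E'
from h import *
st=state()
f=cams.grab_frame('wrist'); C=cloud(f,st); h=cv2.cvtColor(f['color'],cv2.COLOR_RGB2HSV)
m=(h[...,1]>190)&((h[...,0]<6)|(h[...,0]>174))&(C[...,2]>59)&(C[...,2]<68); P=C[m]; print(len(P),rect(P))
m=(h[...,1]>190)&((h[...,0]<6)|(h[...,0]>174)); v,u=np.nonzero(m);print(u.min(),u.max(),v.min(),v.max())
E
python3 -c "
from plan import *
plan([(494.7,-92,39,77.15,0,5),(494.7,-92,39,77.15,200,5),(494.7,-92,69,77.15,200,6),(494.7,-92,69,77.15,200,4)],False)"
```

```text
1467 (array([496.4, -92.2]), 41.6, 17.9, 76.5)
308 632 195 396
[[0,[0,0,16.2],[0,0,0]],[0,[0,0,16.2],[0,0,0]],[0,[0,0,16.2],[0,0,0]],[0,[0,0,16.2],[0,0,0]],[0,[0,0,16.2],[0,0,0]],[200,[0,0,0],[0,0,0]],[200,[0,0,0],[0,0,0]],[200,[0,0,0],[0,0,0]],[200,[0,0,0],[0,0,0]],[200,[0,0,0],[0,0,0]]]
[[200,[0,0,-5],[0,0,0]],[200,[0,0,-5],[0,0,0]],[200,[0,0,-5],[0,0,0]],[200,[0,0,-5],[0,0,0]],[200,[0,0,-5],[0,0,0]],[200,[0,0,-5],[0,0,0]],[200,[0,0,0],[0,0,0]],[200,[0,0,0],[0,0,0]],[200,[0,0,0],[0,0,0]],[200,[0,0,0],[0,0,0]]]
```

servo_tool --steps '[[0,[0,0.8,16.2],[0,0,0]],[0,[0,0,16.2],[0,0,0]],[0,[0,0,16.2],[0,0,0]],[0,[0,0,16.2],[0,0,0]],[0,[0,0,16.2],[0,0,0]],[255,[0,0,0],[0,0,0]],[255,[0,0,0],[0,0,0]],[255,[0,0,0],[0,0,0]],[255,[0,0,0],[0,0,0]],[255,[0,0,0],[0,0,0]]]' --squeeze 50

```text
time_s: 4.35
ee_pos: [496.0, -92.3, 39.7]
ee_rot: [179.9, 0.0, 77.2]
force: [0.4, 0.3, -0.4]
gripper_width: 53.9
gripper_force: 0.0
```

servo_tool --steps '[[255,[0,0,0],[0,0,0]],[255,[0,0,0],[0,0,0]],[255,[0,0,-5],[0,0,0]],[255,[0,0,-5],[0,0,0]],[255,[0,0,-5],[0,0,0]],[255,[0,0,-5],[0,0,0]],[255,[0,0,-5],[0,0,0]],[255,[0,0,-5],[0,0,0]],[255,[0,0,0],[0,0,0]],[255,[0,0,0],[0,0,0]]]'

```text
time_s: 5.35
ee_pos: [495.5, -92.2, 69.0]
ee_rot: [180.0, 0.0, 77.2]
force: [0.7, 1.1, -2.3]
gripper_width: 19.5
gripper_force: 50.0
```

```bash
python3 - <<'E'
from h import *
import json
json.dump([[495.5,-92.2,69],77.16],open('cmd.json','w'))
f=cams.grab_frame('top'); C=cloud(f); h=cv2.cvtColor(f['color'],cv2.COLOR_RGB2HSV)
X,Y,Z=C[...,0],C[...,1],C[...,2]
# bar
b=(X>480)&(X<580)&(Y>-60)&(Y<140)&(Z>40)&(Z<75); P=C[b]
print(rect(P)); q=P[P[:,1]<105]; l=P[P[:,1]>112]
print(np.degrees(np.arctan(np.polyfit(q[:,1],q[:,0],1)[0])),np.polyfit(q[:,1],q[:,2],1),l.mean(0),np.median(q[:,2]))
for t in ['prop1_center']:
    for o in outline_of(f,t)[:4]:
        P=C[o['pixels']];P=P[(P[:,2]<35)&(P[:,2]>8)]; print(o['at'],o['confidence'],rect(P))
from plan import *
# right prop
yaw=85
def g(rx,ry,z,n,c=255): 
    x,y=rk(rx,ry-215); return (x,y,z,yaw,c,n)
plan([g(0,-20,69,6),g(0,105,69,8),g(0,105,69,2),g(0,105,40.5,4)])
E
```

```text
(array([532.9,  37.7]), 176.0, 55.3, 83.5)
12.721510883118059 [-8.00668431e-04  4.82016309e+01] [541.46774699 118.67051223  47.57354028] 48.24134017085089
[212.1, 253.3] 0.45 (array([429.3, 247.3]), 66.9, 29.7, -41.8)
[[255,[5.4,-2.8,0],[0,0,-0.023]],[255,[5.4,-2.6,0],[0,0,-0.023]],[255,[5.5,-2.5,0],[0,0,-0.023]],[255,[5.5,-2.4,0],[0,0,-0.023]],[255,[5.6,-2.2,0],[0,0,-0.022]],[255,[5.7,-2.2,0],[0,0,-0.023]],[255,[15.6,0,0],[0,0,0]],[255,[15.6,0,0],[0,0,0]],[255,[15.6,0,0],[0,0,0]],[255,[15.6,0,0],[0,0,0]]]
[[255,[15.6,0,0],[0,0,0]],[255,[15.7,0,0],[0,0,0]],[255,[15.6,0,0],[0,0,0]],[255,[15.7,0.1,0],[0,0,0]],[255,[0,0,0],[0,0,0]],[255,[0,0,0],[0,0,0]],[255,[0,0,7.1],[0,0,0]],[255,[0,0,7.1],[0,0,0]],[255,[0,0,7.1],[0,0,0]],[255,[0,0,7.2],[0,0,0]]]
```

```bash
cat >> plan.py <<'E'
def g(rx,ry,z,n,c=255,yaw=85): 
    x,y=rk(rx,ry-215); return (x,y,z,yaw,c,n)
E
python3 - <<'E'
from plan import *
import json
json.dump([[495.5,-92.2,69],77.16],open('cmd.json','w'))
plan([g(0,-20,80,6),g(0,105,80,10),g(0,105,80,2),g(0,105,52,6),g(0,105,51.5,6)])
E
```

```text
[[255,[5.4,-2.8,-1.8],[0,0,-0.023]],[255,[5.4,-2.6,-1.8],[0,0,-0.023]],[255,[5.5,-2.5,-1.9],[0,0,-0.023]],[255,[5.5,-2.4,-1.8],[0,0,-0.023]],[255,[5.6,-2.2,-1.9],[0,0,-0.022]],[255,[5.7,-2.2,-1.8],[0,0,-0.023]],[255,[12.5,0,0],[0,0,0]],[255,[12.5,0,0],[0,0,0]],[255,[12.5,0,0],[0,0,0]],[255,[12.5,0,0],[0,0,0]]]
[[255,[12.5,0,0],[0,0,0]],[255,[12.5,0,0],[0,0,0]],[255,[12.5,0,0],[0,0,0]],[255,[12.5,0,0],[0,0,0]],[255,[12.5,0,0],[0,0,0]],[255,[12.5,0.1,0],[0,0,0]],[255,[0,0,0],[0,0,0]],[255,[0,0,0],[0,0,0]],[255,[0,0,4.7],[0,0,0]],[255,[0,0,4.7],[0,0,0]]]
[[255,[0,0,4.6],[0,0,0]],[255,[0,0,4.7],[0,0,0]],[255,[0,0,4.6],[0,0,0]],[255,[0,0,4.7],[0,0,0]],[255,[0,0,0.1],[0,0,0]],[255,[0,0,0.1],[0,0,0]],[255,[0,0,0.1],[0,0,0]],[255,[0,0,0.1],[0,0,0]],[255,[0,0,0],[0,0,0]],[255,[0,0,0.1],[0,0,0]]]
```

servo_tool --steps '[[255,[5.4,-2.8,-1.8],[0,0,-0.023]],[255,[5.4,-2.6,-1.8],[0,0,-0.023]],[255,[5.5,-2.5,-1.9],[0,0,-0.023]],[255,[5.5,-2.4,-1.8],[0,0,-0.023]],[255,[5.6,-2.2,-1.9],[0,0,-0.022]],[255,[5.7,-2.2,-1.8],[0,0,-0.023]],[255,[12.5,0,0],[0,0,0]],[255,[12.5,0,0],[0,0,0]],[255,[12.5,0,0],[0,0,0]],[255,[12.5,0,0],[0,0,0]]]'

```text
time_s: 6.45
ee_pos: [491.0, -6.0, 79.9]
ee_rot: [-180.0, 0.0, 85.0]
force: [0.8, 0.5, -3.2]
gripper_width: 19.8
gripper_force: 50.0
```

servo_tool --steps '[[255,[12.5,0,0],[0,0,0]],[255,[12.5,0,0],[0,0,0]],[255,[12.5,0,0],[0,0,0]],[255,[12.5,0,0],[0,0,0]],[255,[12.5,0,0],[0,0,0]],[255,[12.5,0.1,0],[0,0,0]],[255,[0,0,0],[0,0,0]],[255,[0,0,0],[0,0,0]],[255,[0,0,4.7],[0,0,0]],[255,[0,0,4.7],[0,0,0]]]'

```text
time_s: 7.45
ee_pos: [497.4, 67.0, 70.2]
ee_rot: [180.0, 0.0, 85.0]
force: [-0.3, -0.2, -2.6]
gripper_width: 20.0
gripper_force: 50.0
```

```bash
python3 - <<'E'
from h import *
st=state();print(st['force'],st['gripper_width'])
f=cams.grab_frame('top'); save(f,'t2.png'); C=cloud(f); 
cv2.imwrite('pics/t2c.png',cv2.resize(f['color'][140:285,135:335,::-1],None,fx=4,fy=4,interpolation=cv2.INTER_CUBIC))
X,Y,Z=C[...,0],C[...,1],C[...,2]
b=(X>400)&(X<600)&(Y>0)&(Y<300)&(Z>35)&(Z<68); P=C[b]; q=P[P[:,1]<150]; print(np.polyfit(q[:,1],q[:,0],1),np.median(q[:,2]))
E
```

```text
[-0.34031493 -0.16787891 -2.62181976] 20.017657808538534
[8.50547645e-02 4.85640092e+02] 50.330742390112505
```

View pics/t2c.png

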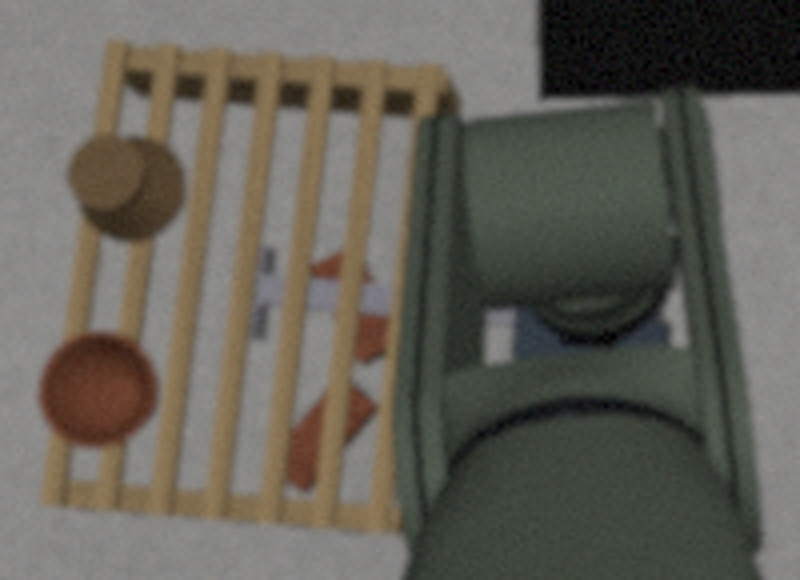

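```bash
python3 - <<'E'
from plan import *
plan([g(0,75,51.5,3),g(0,-75,51.5,15),g(0,-75,51.5,2),g(0,-70,80,6),g(-83,-40,80,5),g(-83,108,80,11),g(-83,108,51.5,6)])
E
```

```text
[[255,[-10,0,0],[0,0,0]],[255,[-10,0,0],[0,0,0]],[255,[-10,-0.1,0],[0,0,0]],[255,[-10,0,0],[0,0,0]],[255,[-10,0,0],[0,0,0]],[255,[-10,0,0],[0,0,0]],[255,[-10,0,0],[0,0,0]],[255,[-10,0,0],[0,0,0]],[255,[-10,0,0],[0,0,0]],[255,[-10,0,0],[0,0,0]]]
[[255,[-10,0,0],[0,0,0]],[255,[-10,0,0],[0,0,0]],[255,[-10,0,0],[0,0,0]],[255,[-10,0,0],[0,0,0]],[255,[-10,0,0],[0,0,0]],[255,[-10,0,0],[0,0,0]],[255,[-10,0,0],[0,0,0]],[255,[-10,0,0],[0,0,0]],[255,[0,0,0],[0,0,0]],[255,[0,0,0],[0,0,0]]]
[[255,[0.8,0,-4.8],[0,0,0]],[255,[0.8,0,-4.7],[0,0,0]],[255,[0.8,0,-4.8],[0,0,0]],[255,[0.9,0,-4.7],[0,0,0]],[255,[0.8,0,-4.8],[0,0,0]],[255,[0.9,0,-4.7],[0,0,0]],[255,[6,-16.6,0],[0,0,0]],[255,[6,-16.6,0],[0,0,0]],[255,[6,-16.6,0],[0,0,0]],[255,[6,-16.6,0],[0,0,0]]]
[[255,[6,-16.6,0],[0,0,0]],[255,[13.5,0,0],[0,0,0]],[255,[13.5,0,0],[0,0,0]],[255,[13.4,0,0],[0,0,0]],[255,[13.5,0,0],[0,0,0]],[255,[13.4,0,0],[0,0,0]],[255,[13.5,0,0],[0,0,0]],[255,[13.4,0,0],[0,0,0]],[255,[13.5,0,0],[0,0,0]],[255,[13.4,0,0],[0,0,0]]]
[[255,[13.5,0,0],[0,0,0]],[255,[13.4,0.1,0],[0,0,0]],[255,[0,0,4.7],[0,0,0]],[255,[0,0,4.8],[0,0,0]],[255,[0,0,4.7],[0,0,0]],[255,[0,0,4.8],[0,0,0]],[255,[0,0,4.7],[0,0,0]],[255,[0,0,4.8],[0,0,0]],[255,[0,0,0],[0,0,0]],[255,[0,0,0],[0,0,0]]]
```

servo_tool --steps '[[255,[0,0,4.6],[0,0,0]],[255,[0,0,4.7],[0,0,0]],[255,[0,0,4.6],[0,0,0]],[255,[0,0,4.7],[0,0,0]],[255,[0,0,0.1],[0,0,0]],[255,[0,0,0.1],[0,0,0]],[255,[0,0,0.1],[0,0,0]],[255,[0,0,0.1],[0,0,0]],[255,[0,0,0],[0,0,0]],[255,[0,0,0.1],[0,0,0]]]'

```text
time_s: 8.5
ee_pos: [497.5, 67.5, 51.6]
ee_rot: [180.0, 0.0, 85.0]
force: [-0.7, -0.4, -2.0]
gripper_width: 19.6
gripper_force: 50.0
```

servo_tool --steps '[[255,[-10,0,0],[0,0,0]],[255,[-10,0,0],[0,0,0]],[255,[-10,-0.1,0],[0,0,0]],[255,[-10,0,0],[0,0,0]],[255,[-10,0,0],[0,0,0]],[255,[-10,0,0],[0,0,0]],[255,[-10,0,0],[0,0,0]],[255,[-10,0,0],[0,0,0]],[255,[-10,0,0],[0,0,0]],[255,[-10,0,0],[0,0,0]]]'

```text
time_s: 9.5
ee_pos: [488.5, -32.9, 51.4]
ee_rot: [-180.0, 0.0, 85.0]
force: [0.5, 1.6, -1.9]
gripper_width: 19.8
gripper_force: 50.0
```

servo_tool --steps '[[255,[-10,0,0],[0,0,0]],[255,[-10,0,0],[0,0,0]],[255,[-10,0,0],[0,0,0]],[255,[-10,0,0],[0,0,0]],[255,[-10,0,0],[0,0,0]],[255,[-10,0,0],[0,0,0]],[255,[-10,0,0],[0,0,0]],[255,[-10,0,0],[0,0,0]],[255,[0,0,0],[0,0,0]],[255,[0,0,0],[0,0,0]]]'

```text
time_s: 10.5
ee_pos: [481.7, -112.2, 51.4]
ee_rot: [-180.0, 0.0, 85.0]
force: [-0.0, -0.1, -2.5]
gripper_width: 20.0
gripper_force: 50.0
```

```bash
cat > chk.py <<'E'
from h import *
import sys
n=sys.argv[1]
st=state();print(st['time_s'],np.round(st['force'],1),st['gripper_width'])
for cam in sys.argv[2:]:
    f=cams.grab_frame(cam); save(f,f'{n}{cam}.png'); C=cloud(f,st); h=cv2.cvtColor(f['color'],cv2.COLOR_RGB2HSV)
    X,Y,Z=C[...,0],C[...,1],C[...,2]
    b=(X>300)&(X<700)&(Y>-400)&(Y<420)&(Z>9)&(Z<35)&(h[...,1]>110)&((h[...,0]<14)|(h[...,0]>174)); 
    k,l=cv2.connectedComponents(cv2.dilate(b.astype(np.uint8),np.ones((3,3))))
    for i in range(1,k):
        P=C[(l==i)&b]
        if len(P)>25: print(cam,rect(P[P[:,2]>14]) if (P[:,2]>14).sum()>5 else '',np.round(np.median(P,0)),len(P))
E
python3 chk.py a top scene
```

```text
10.5 [-0.  -0.1 -2.5] 20.004590855782162
top (array([514.9,  82.7]), 25.1, 6.7, 79.8) [516.  82.  20.] 29
top (array([470. ,  87.1]), 32.8, 24.9, 0.3) [471.  87.  20.] 139
top (array([442.7, 227.6]), 21.6, 14.7, -39.1) [444. 225.  20.] 38
top (array([423.1, 255.7]), 49.7, 17.9, -7.2) [420. 255.  21.] 121
top (array([ 393.4, -305. ]), 31.0, 13.4, -5.9) [ 399. -303.   16.] 41
scene (array([420.9, 264.6]), 39.2, 16.1, -4.9) [419. 264.  23.] 37
scene (array([442.8, 229.6]), 41.2, 17.4, -5.2) [447. 232.  22.] 53
scene (array([467.5,  85.8]), 30.2, 27.7, 74.6) [467.  85.  22.] 67
scene (array([513.3,  81.7]), 29.6, 17.2, 82.4) [515.  81.  21.] 63
scene (array([ 399.8, -307.3]), 18.5, 16.6, 15.1) [ 396. -308.   19.] 44
```

View pics/ascene.png

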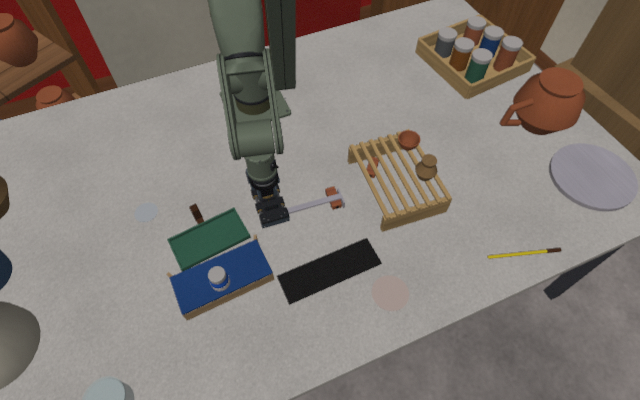

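servo_tool --steps '[[255,[0.8,0,-4.8],[0,0,0]],[255,[0.8,0,-4.7],[0,0,0]],[255,[0.8,0,-4.8],[0,0,0]],[255,[0.9,0,-4.7],[0,0,0]],[255,[0.8,0,-4.8],[0,0,0]],[255,[0.9,0,-4.7],[0,0,0]],[255,[6,-16.6,0],[0,0,0]],[255,[6,-16.6,0],[0,0,0]],[255,[6,-16.6,0],[0,0,0]],[255,[6,-16.6,0],[0,0,0]]]'

```text
time_s: 11.6
ee_pos: [417.5, -76.9, 80.2]
ee_rot: [180.0, 0.0, 85.0]
force: [-0.0, 0.8, -2.7]
gripper_width: 19.8
gripper_force: 50.0
```

servo_tool --steps '[[255,[6,-16.6,0],[0,0,0]],[255,[13.5,0,0],[0,0,0]],[255,[13.5,0,0],[0,0,0]],[255,[13.4,0,0],[0,0,0]],[255,[13.5,0,0],[0,0,0]],[255,[13.4,0,0],[0,0,0]],[255,[13.5,0,0],[0,0,0]],[255,[13.4,0,0],[0,0,0]],[255,[13.5,0,0],[0,0,0]],[255,[13.4,0,0],[0,0,0]]]'

```text
time_s: 12.6
ee_pos: [412.7, 51.4, 80.3]
ee_rot: [180.0, 0.0, 85.0]
force: [0.0, 0.1, -2.8]
gripper_width: 19.5
gripper_force: 50.0
```

```bash
python3 chk.py b top; cd pics;  python3 -c "
import cv2
cv2.imwrite('b.png',cv2.resize(cv2.imread('btop.png')[140:285,135:335],None,fx=4,fy=4))"
```

```text
12.6 [ 0.   0.1 -2.8] 19.540237099878475
top (array([408.7, 257.8]), 20.6, 19.8, -8.5) [410. 257.  20.] 58
top (array([ 393.6, -305.4]), 30.2, 13.4, -1.8) [ 401. -303.   16.] 38
```

View pics/b.png

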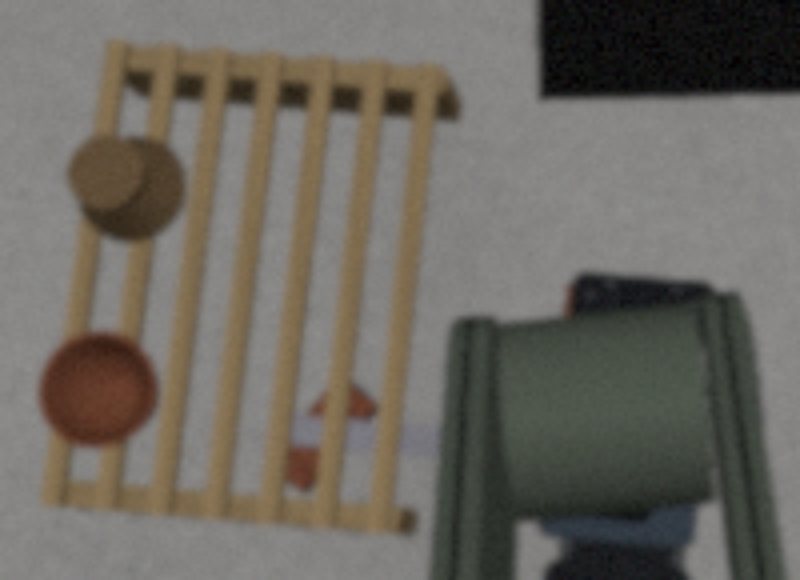

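servo_tool --steps '[[255,[13.5,0,0],[0,0,0]],[255,[13.4,0.1,0],[0,0,0]],[255,[0,0,4.7],[0,0,0]],[255,[0,0,4.8],[0,0,0]],[255,[0,0,4.7],[0,0,0]],[255,[0,0,4.8],[0,0,0]],[255,[0,0,4.7],[0,0,0]],[255,[0,0,4.8],[0,0,0]],[255,[0,0,0],[0,0,0]],[255,[0,0,0],[0,0,0]]]'

```text
time_s: 13.65
ee_pos: [415.0, 77.6, 51.3]
ee_rot: [-180.0, 0.0, 85.0]
force: [0.5, -0.2, -2.1]
gripper_width: 19.8
gripper_force: 50.0
```

servo_tool --steps '[[255,[-9,0,0],[0,0,0]],[255,[-9,0,0],[0,0,0]],[255,[-10,0,0],[0,0,0]],[255,[-10,0,0],[0,0,0]],[255,[-10,0,0],[0,0,0]],[255,[-10,0,0],[0,0,0]],[255,[-10,0,0],[0,0,0]],[255,[-10,0,0],[0,0,0]],[255,[-10,0,0],[0,0,0]],[255,[-10,0,0],[0,0,0]]]'

```text
time_s: 14.65
ee_pos: [406.5, -20.8, 51.5]
ee_rot: [180.0, 0.0, 85.0]
force: [0.0, 0.4, -3.2]
gripper_width: 19.5
gripper_force: 50.0
```

servo_tool --steps '[[255,[-10,0,0],[0,0,0]],[255,[-10,0,0],[0,0,0]],[255,[-10,0,0],[0,0,0]],[255,[-10,0,0],[0,0,0]],[255,[-10,-1,0],[0,0,0]],[255,[-10,-1,0],[0,0,0]],[255,[-10,-1,0],[0,0,0]],[255,[-10,-1,0],[0,0,0]],[255,[-5,0,0],[0,0,0]],[255,[0,0,0],[0,0,0]]]'

```text
time_s: 15.65
ee_pos: [395.1, -105.1, 51.5]
ee_rot: [180.0, 0.0, 85.0]
force: [-0.3, -0.0, -2.0]
gripper_width: 19.9
gripper_force: 50.0
```

```bash
python3 chk.py c top scene
python3 - <<'E'
from h import *
for n in ['top','scene']:
    C=np.load(n+'0.npy'); I=cv2.imread(f'pics/{n}0.png')
    X,Y,Z=C[...,0],C[...,1],C[...,2]
    m=(X>620)&(X<770)&(Y>-190)&(Y<150)&(I.max(2)<40); k,l,s,_=cv2.connectedComponentsWithStats(m.astype(np.uint8)); i=1+s[1:,4].argmax(); print('mat',rect(C[l==i]),np.median(C[l==i],0))
E
```

```text
15.65 [-0.3 -0.  -2. ] 19.909130639883887
top (array([470.1,  73.1]), 95.9, 52.4, -6.5) [471.  80.  21.] 401
top (array([ 393.3, -304.8]), 35.1, 12.7, -6.1) [ 401. -303.   16.] 39
top (array([396.4,  94. ]), 24.9, 7.4, 89.2) [397.  94.  21.] 36
scene (array([470.7,  72.1]), 107.1, 57.0, -5.3) [473.  77.  22.] 340
scene (array([ 401.6, -307.4]), 19.9, 16.8, 12.1) [ 396. -308.   18.] 44
mat (array([693.3, -20.4]), 273.9, 86.4, -88.8) [692.95033891 -19.61628575   3.66234427]
mat (array([693.7, -21.1]), 274.8, 88.2, -88.7) [695.395696   -26.76290705   5.15381771]
```

```bash
python3 - <<'E'
from plan import *
p,yaw=json.load(open('cmd.json')); a=np.radians(yaw); u=np.array([np.cos(a),np.sin(a),0]);v=np.array([np.sin(a),-np.cos(a),0])
p=np.array(p)-183*u-4*v; print(p,yaw); json.dump([p.tolist(),yaw],open('cmd.json','w'))
plan([(395.5,-101,92,85,255,5),(695.6,-119.5,92,91.2,255,15),(695.6,-119.5,92,91.2,255,2),(695.6,-119.5,58,91.2,255,5),(695.6,-119.5,53.5,91.2,255,3)])
E
```

```text
[ 395.13482575 -104.32549136   51.5       ] 85.00952179329224
[[255,[0.7,0,-8.1],[0,0,0]],[255,[0.7,0,-8.1],[0,0,0]],[255,[0.6,0,-8.1],[0,0,0]],[255,[0.7,0,-8.1],[0,0,0]],[255,[0.6,0.1,-8.1],[0,0,0]],[255,[0.5,20,0],[0,0,-0.007]],[255,[0.4,20,0],[0,0,-0.007]],[255,[0.2,20,0],[0,0,-0.007]],[255,[0.1,20.1,0],[0,0,-0.007]],[255,[0,20,0],[0,0,-0.007]]]
[[255,[-0.2,20.1,0],[0,0,-0.007]],[255,[-0.3,20,0],[0,0,-0.007]],[255,[-0.5,20,0],[0,0,-0.007]],[255,[-0.6,20.1,0],[0,0,-0.007]],[255,[-0.8,20,0],[0,0,-0.008]],[255,[-0.9,20,0],[0,0,-0.007]],[255,[-1,20,0],[0,0,-0.008]],[255,[-1.2,20,0],[0,0,-0.007]],[255,[-1.4,20.1,0],[0,0,-0.008]],[255,[-1.5,20,0],[0,0,-0.007]]]
[[255,[0,0,0],[0,0,0]],[255,[0,0,0],[0,0,0]],[255,[0,0,6.8],[0,0,0]],[255,[0,0,6.8],[0,0,0]],[255,[0,0,6.8],[0,0,0]],[255,[0,0,6.8],[0,0,0]],[255,[0,0,6.8],[0,0,0]],[255,[0,0,1.5],[0,0,0]],[255,[0,0,1.5],[0,0,0]],[255,[0,0,1.5],[0,0,0]]]
```

servo_tool --steps '[[255,[0.7,0,-8.1],[0,0,0]],[255,[0.7,0,-8.1],[0,0,0]],[255,[0.6,0,-8.1],[0,0,0]],[255,[0.7,0,-8.1],[0,0,0]],[255,[0.6,0.1,-8.1],[0,0,0]],[255,[0.5,20,0],[0,0,-0.007]],[255,[0.4,20,0],[0,0,-0.007]],[255,[0.2,20,0],[0,0,-0.007]],[255,[0.1,20.1,0],[0,0,-0.007]],[255,[0,20,0],[0,0,-0.007]]]'

```text
time_s: 16.75
ee_pos: [496.3, -107.1, 92.4]
ee_rot: [180.0, 0.0, 87.0]
force: [-0.0, 0.5, -1.6]
gripper_width: 19.9
gripper_force: 50.0
```

servo_tool --steps '[[255,[-0.2,20.1,0],[0,0,-0.007]],[255,[-0.3,20,0],[0,0,-0.007]],[255,[-0.5,20,0],[0,0,-0.007]],[255,[-0.6,20.1,0],[0,0,-0.007]],[255,[-0.8,20,0],[0,0,-0.008]],[255,[-0.9,20,0],[0,0,-0.007]],[255,[-1,20,0],[0,0,-0.008]],[255,[-1.2,20,0],[0,0,-0.007]],[255,[-1.4,20.1,0],[0,0,-0.008]],[255,[-1.5,20,0],[0,0,-0.007]]]'

```text
time_s: 17.75
ee_pos: [696.2, -119.4, 92.1]
ee_rot: [-180.0, -0.0, 91.2]
force: [0.2, 0.2, -3.2]
gripper_width: 19.7
gripper_force: 50.0
```

```bash
python3 chk.py d top scene; cd pics;  python3 -c "
import cv2
cv2.imwrite('d.png',cv2.resize(cv2.imread('dtop.png')[90:290,140:400],None,fx=3,fy=3))"
```

```text
17.75 [ 0.2  0.2 -3.2] 19.678008265201242
top (array([503.5,  81.1]), 27.5, 24.4, 26.3) [506.  80.  21.] 86
scene (array([457.4,  73.5]), 133.4, 57.0, -5.4) [464.  79.  22.] 402
scene (array([ 400.5, -307.8]), 17.5, 16.6, 6.6) [ 396. -308.   17.] 43
```

View pics/d.png

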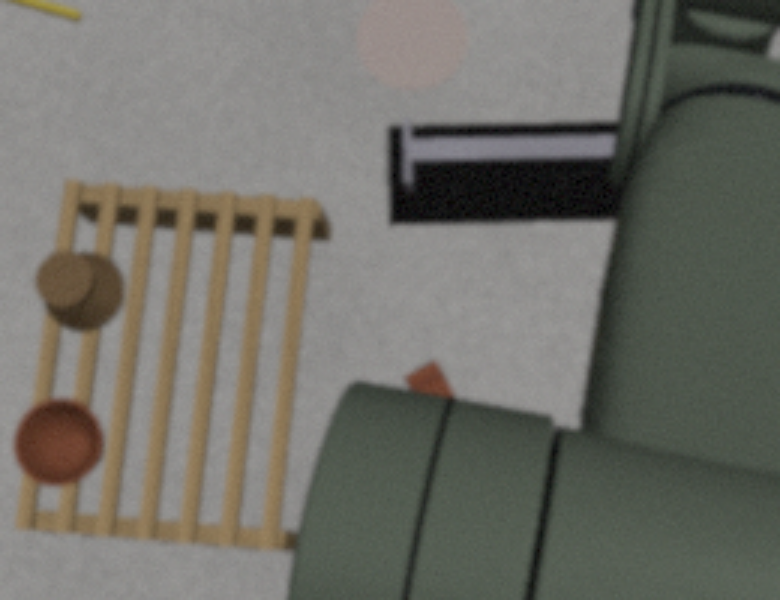

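servo_tool --steps '[[255,[0,0,0],[0,0,0]],[255,[0,0,0],[0,0,0]],[255,[0,0,6.8],[0,0,0]],[255,[0,0,6.8],[0,0,0]],[255,[0,0,6.8],[0,0,0]],[255,[0,0,6.8],[0,0,0]],[255,[0,0,6.8],[0,0,0]],[255,[0,0,1.5],[0,0,0]],[255,[0,0,1.5],[0,0,0]],[255,[0,0,1],[0,0,0]]]'

```text
time_s: 18.85
ee_pos: [695.8, -119.5, 54.0]
ee_rot: [180.0, 0.0, 91.2]
force: [-0.7, -0.3, -2.3]
gripper_width: 19.3
gripper_force: 50.0
```

servo_tool --steps '[[255,[0,0,0],[0,0,0]],[255,[0,0,0],[0,0,0]],[60,[0,0,0],[0,0,0]],[60,[0,0,0],[0,0,0]],[60,[0,0,0],[0,0,0]],[60,[0,0,0],[0,0,0]],[60,[0,0,0],[0,0,0]],[60,[0,0,0],[0,0,0]],[60,[0,0,0],[0,0,0]],[60,[0,0,0],[0,0,0]]]'

```text
time_s: 19.85
ee_pos: [695.6, -119.5, 53.9]
ee_rot: [180.0, 0.0, 91.2]
force: [0.2, 0.8, 1.3]
gripper_width: 69.7
gripper_force: 0.0
```

```bash
python3 - <<'E'
from plan import *
p,yaw=json.load(open('cmd.json')); p[2]+=.5; json.dump([p,yaw],open('cmd.json','w'))
plan([(695.6,-119.5,140,91.2,60,4),(560,-110,230,91.2,0,6)])
E
```

```text
[[60,[0,0,-21.5],[0,0,0]],[60,[0,0,-21.5],[0,0,0]],[60,[0,0,-21.5],[0,0,0]],[60,[0,0,-21.5],[0,0,0]],[0,[2.1,-22.6,-15],[0,0,0]],[0,[2,-22.6,-15],[0,0,0]],[0,[2.1,-22.5,-15],[0,0,0]],[0,[2,-22.6,-15],[0,0,0]],[0,[2.1,-22.5,-15],[0,0,0]],[0,[2,-22.6,-15],[0,0,0]]]
```

servo_tool --steps '[[60,[0,0,-21.5],[0,0,0]],[60,[0,0,-21.5],[0,0,0]],[60,[0,0,-21.5],[0,0,0]],[60,[0,0,-21.5],[0,0,0]],[0,[2.1,-40,-15],[0,0,0]],[0,[2,-40,-15],[0,0,0]],[0,[2.1,-40,-15],[0,0,0]],[0,[2,-40,-15],[0,0,0]],[0,[2.1,-40,-15],[0,0,0]],[0,[2,-40,-15],[0,0,0]]]'

```text
time_s: 20.85
ee_pos: [453.6, -112.0, 230.5]
ee_rot: [180.0, 0.0, 91.2]
force: [0.4, -0.0, 1.5]
gripper_width: 91.1
gripper_force: 0.0
```

```bash
python3 chk.py e top scene wrist; python3 - <<'E'
from h import *
st=state();print(st['ee_pos'],st['ee_rot'])
f=cams.grab_frame('top'); C=cloud(f); h=cv2.cvtColor(f['color'],cv2.COLOR_RGB2HSV)
X,Y,Z=C[...,0],C[...,1],C[...,2]
m=(X>620)&(X<770)&(Y>-190)&(Y<150)&(Z>15); P=C[m]; print('rake',rect(P),np.median(P[:,2]),P[:,2].max())
b=cv2.resize(f['color'][90:290,140:400,::-1],None,fx=3,fy=3);cv2.imwrite('pics/e.png',b)
E
```

```text
20.85 [ 0.4 -0.   1.5] 91.11542725816395
top (array([ 685.3, -119.6]), 38.4, 3.2, -88.3) [ 685. -121.   28.] 29
top (array([454.4,  74.7]), 128.2, 51.9, -6.0) [456.  82.  21.] 526
scene (array([457.5,  73. ]), 131.5, 56.9, -4.7) [465.  80.  22.] 401
scene (array([ 400.1, -307.9]), 17.9, 16.6, 6.3) [ 396. -308.   18.] 47
wrist (array([464.3,  61.1]), 121.5, 34.8, 0.6) [478.  68.  19.] 1861
wrist (array([ 687.4, -119.4]), 42.4, 4.1, 89.4) [ 688. -119.   24.] 424
wrist (array([ 388. , -298.1]), 20.7, 5.3, -4.6) [ 403. -300.   13.] 134
[ 454.23620214 -112.21746882  231.47008529] [1.79828070e+02 5.27463217e-02 9.11557030e+01]
rake (array([683.9, -45.8]), 292.7, 61.2, 86.3) 33.03383591757017 70.48276101015972
```

View pics/e.png

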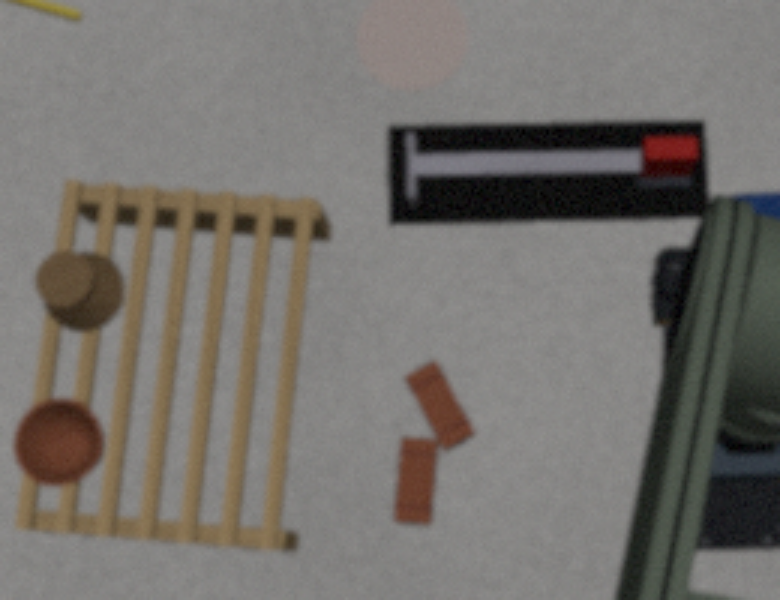

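```bash
cat > seg.py <<'E'
from h import *
def fit(f,st=None,zmin=12,n=2,box=(350,600,-20,160)):
    C=cloud(f,st); h=cv2.cvtColor(f['color'],cv2.COLOR_RGB2HSV); X,Y,Z=C[...,0],C[...,1],C[...,2]
    m=(X>box[0])&(X<box[1])&(Y>box[2])&(Y<box[3])&(Z>zmin)&(Z<35)&(h[...,1]>100)&((h[...,0]<14)|(h[...,0]>174))
    v,u=np.nonzero(m); P=atz(f,np.c_[u,v],20,st)[:,:2].astype(np.float32)
    # fit two 70x30 rects by k-lines: kmeans then refine
    _,lab,_=cv2.kmeans(P,n,None,(3,50,.1),10,cv2.KMEANS_PP_CENTERS)
    return [(rect(P[lab.ravel()==i]),P[lab.ravel()==i].mean(0).round(1),len(P)) for i in range(n)]
if __name__=='__main__':
    print(fit(cams.grab_frame('top'))); print(fit(cams.grab_frame('scene')))
    st=state(); f=cams.grab_frame('wrist'); print(fit(f,st))
    for t in ['top','scene']:
        I=cv2.imread(f'pics/e{t}.png')
        f=cams.grab_frame(t); C=cloud(f); h=cv2.cvtColor(f['color'],cv2.COLOR_RGB2HSV); X,Y,Z=C[...,0],C[...,1],C[...,2]
        g=(h[...,0]>60)&(h[...,0]<95)&(h[...,1]>80)&(X>380)&(X<560)&(Y<-180)&(Y>-420)&(Z<30); print('tray',rect(C[g]),g.sum())
        w=g&(Z>12); print(' walls',rect(C[w]))
        C0=np.load(t+'0.npy'); I0=cv2.imread(f'pics/{t}0.png'); hh=cv2.cvtColor(I0,cv2.COLOR_BGR2HSV); X,Y,Z=C0[...,0],C0[...,1],C0[...,2]
        g=(hh[...,0]>60)&(hh[...,0]<95)&(hh[...,1]>80)&(X>380)&(X<560)&(Y<-180)&(Y>-420)&(Z<30); print('tray0',rect(C0[g]),g.sum())
        w=(X>350)&(X<430)&(Y<-260)&(Y>-350)&(Z>50)&(Z<66); print(' handle0',rect(C0[w]),w.sum())
        b=(hh[...,0]>105)&(hh[...,0]<125)&(hh[...,1]>120)&(Z>42)&(Z<58)&(X>480)&(X<720)&(Y<-130);print('roof',rect(C0[b]))
E
python3 seg.py
```

```text
[((array([484.3,  77.6]), 66.1, 37.5, 26.4), array([486. ,  72.1], dtype=float32), 553), ((array([424.3,  91.4]), 64.7, 25.8, -5.5), array([424.1,  91.4], dtype=float32), 553)]
[((array([425.2,  90.3]), 69.1, 31.7, -8.7), array([426.2,  89.9], dtype=float32), 405), ((array([485.6,  79. ]), 69.4, 54.3, 27.6), array([489. ,  70.9], dtype=float32), 405)]
[((array([442.4,  59. ]), 80.0, 34.2, 1.2), array([463.7,  63.4], dtype=float32), 1732), ((array([501.9,  65. ]), 44.4, 24.8, 1.3), array([497.8,  68.8], dtype=float32), 1732)]
tray (array([ 456.4, -309.4]), 187.8, 77.2, -82.5) 601
 walls (array([ 427.1, -327.1]), 200.7, 70.4, -59.7)
tray0 (array([ 467. , -298.4]), 207.2, 105.0, -82.6) 3216
 handle0 (array([ 384.8, -309.5]), 24.1, 21.1, 4.5) 91
roof (array([ 609.9, -295.3]), 245.2, 108.5, -86.6)
tray (array([ 469. , -299.3]), 206.1, 112.5, -82.8) 2538
 walls (array([ 469. , -299.3]), 206.1, 112.5, -82.8)
tray0 (array([ 468.8, -299.5]), 206.0, 111.4, -82.2) 2528
 handle0 (array([ 384.2, -310.2]), 26.2, 21.2, 6.9) 70
roof (array([ 611.6, -298.1]), 244.3, 112.3, -86.7)
```

```bash
python3 - <<'E'
from h import *
f=cams.grab_frame('top'); C=cloud(f); h=cv2.cvtColor(f['color'],cv2.COLOR_RGB2HSV); X,Y,Z=C[...,0],C[...,1],C[...,2]
m=((X>350)&(X<600)&(Y>-20)&(Y<160)&(Z>12)&(Z<35)&(h[...,1]>100)&((h[...,0]<14)|(h[...,0]>174)))
print(atz(f,[286.3,225],20))
v,u=np.nonzero(m); P=atz(f,np.c_[u,v],20)[:,:2]
# joint fit of 2 rectangles by maximizing coverage
from scipy.optimize import minimize
def ins(q,P):
    a=np.radians(q[2]); d=P-q[:2]; x=d@[np.cos(a),np.sin(a)]; y=d@[-np.sin(a),np.cos(a)]
    s=lambda t:1/(1+np.exp(-np.clip(t,-30,30)))
    return s((35-abs(x))/1.5)*s((15-abs(y))/1.5)
def cost(q): 
    c=np.maximum(ins(q[:3],P),ins(q[3:],P)); return -c.sum()
r=minimize(cost,[424.5,91,-6,487,72,27],method='Nelder-Mead',options=dict(maxiter=4000,initial_simplex=None)); print(r.x.round(1),r.fun,len(P))
r=minimize(cost,[425,90,-4,489,70,30],method='Nelder-Mead',options=dict(maxiter=4000)); print(r.x.round(1),r.fun)
E
```

```text
[[486.09494982  71.65290986  20.        ]]
[424.7  91.3  -5.2 486.7  72.1  27.4] -533.7215679597225 553
[424.7  91.3  -5.2 486.7  72.1  27.4] -533.7215679597477
```

```bash
python3 - <<'E'
from plan import *
json.dump([[453.7,-112.2,230.5],91.2],open('cmd.json','w'))
plan([(416.7,92,190,-5.2,60,15),(416.7,92,190,-5.2,60,5)])
plan([(416.7,92,27,-5.2,60,10)])
E
```

```text
[[60,[13.7,-2.2,2.7],[0,0,0.112]],[60,[13.3,-3.7,2.7],[0,0,0.112]],[60,[12.8,-5.2,2.7],[0,0,0.112]],[60,[12.2,-6.6,2.7],[0,0,0.112]],[60,[11.4,-7.9,2.7],[0,0,0.112]],[60,[10.4,-9.1,2.7],[0,0,0.112]],[60,[9.3,-10.2,2.7],[0,0,0.112]],[60,[8.1,-11.2,2.7],[0,0,0.112]],[60,[6.9,-12,2.7],[0,0,0.112]],[60,[5.5,-12.7,2.7],[0,0,0.112]]]
[[60,[4,-13.2,2.7],[0,0,0.112]],[60,[2.5,-13.6,2.7],[0,0,0.113]],[60,[0.9,-13.8,2.7],[0,0,0.112]],[60,[-0.6,-13.8,2.7],[0,0,0.113]],[60,[-2.2,-13.7,2.7],[0,0,0.112]],[60,[0,0,0],[0,0,0]],[60,[0,0,0],[0,0,0]],[60,[0,0,0],[0,0,0]],[60,[0,0,0],[0,0,0]],[60,[0,0,0],[0,0,0]]]
[[60,[0,0,16.3],[0,0,0]],[60,[0,0,16.3],[0,0,0]],[60,[0,0,16.3],[0,0,0]],[60,[0,0,16.3],[0,0,0]],[60,[0,0,16.3],[0,0,0]],[60,[0,0,16.3],[0,0,0]],[60,[0,0,16.3],[0,0,0]],[60,[0,0,16.3],[0,0,0]],[60,[0,0,16.3],[0,0,0]],[60,[0,0,16.3],[0,0,0]]]
```

servo_tool --steps '[[60,[13.7,-2.2,2.7],[0,0,0.112]],[60,[13.3,-3.7,2.7],[0,0,0.112]],[60,[12.8,-5.2,2.7],[0,0,0.112]],[60,[12.2,-6.6,2.7],[0,0,0.112]],[60,[11.4,-7.9,2.7],[0,0,0.112]],[60,[10.4,-9.1,2.7],[0,0,0.112]],[60,[9.3,-10.2,2.7],[0,0,0.112]],[60,[8.1,-11.2,2.7],[0,0,0.112]],[60,[6.9,-12,2.7],[0,0,0.112]],[60,[5.5,-12.7,2.7],[0,0,0.112]]]' --squeeze 30

```text
time_s: 22.35
ee_pos: [431.0, 24.6, 202.4]
ee_rot: [-180.0, 0.0, 26.8]
force: [0.1, 0.8, 0.1]
gripper_width: 69.8
gripper_force: 0.0
```

servo_tool --steps '[[60,[4,-13.2,2.7],[0,0,0.112]],[60,[2.5,-13.6,2.7],[0,0,0.113]],[60,[0.9,-13.8,2.7],[0,0,0.112]],[60,[-0.6,-13.8,2.7],[0,0,0.113]],[60,[-2.2,-13.7,2.7],[0,0,0.112]],[60,[0,0,0],[0,0,0]],[60,[0,0,0],[0,0,0]],[60,[0,0,0],[0,0,0]],[60,[0,0,0],[0,0,0]],[60,[0,0,0],[0,0,0]]]'

```text
time_s: 23.35
ee_pos: [418.5, 91.6, 189.5]
ee_rot: [180.0, -0.0, -5.2]
force: [-0.1, -0.4, -0.1]
gripper_width: 70.0
gripper_force: 0.0
```

```bash
python3 - <<'E'
from h import *
st=state(); f=cams.grab_frame('wrist'); save(f,'w2.png')
from seg import fit
print(fit(f,st))
E
```

```text
[((array([426.4,  88. ]), 68.1, 36.8, -5.9), array([426.8,  91.9], dtype=float32), 4026), ((array([484.3,  80.2]), 68.6, 46.2, 28.4), array([488.4,  73.1], dtype=float32), 4026)]
```

View pics/w2.png

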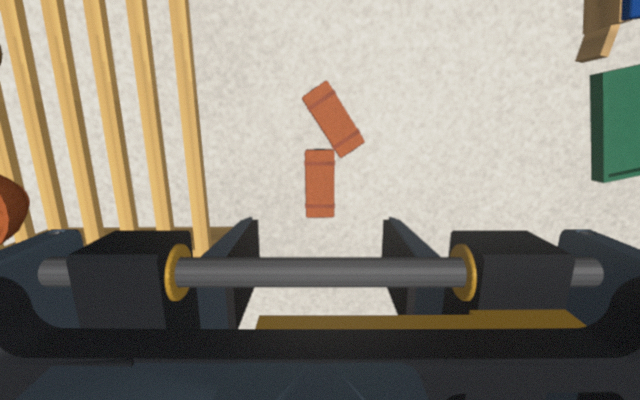

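servo_tool --steps '[[60,[0,0,16.3],[0,0,0]],[60,[0,0,16.3],[0,0,0]],[60,[0,0,16.3],[0,0,0]],[60,[0,0,16.3],[0,0,0]],[60,[0,0,16.3],[0,0,0]],[60,[0,0,16.3],[0,0,0]],[60,[0,0,16.3],[0,0,0]],[60,[0,0,16.3],[0,0,0]],[60,[0,0,16.3],[0,0,0]],[60,[0,0,16.3],[0,0,0]]]'

```text
time_s: 24.4
ee_pos: [418.7, 91.8, 25.9]
ee_rot: [-180.0, -0.0, -5.2]
force: [-0.2, -1.1, -0.3]
gripper_width: 69.8
gripper_force: 0.0
```

servo_tool --steps '[[255,[0,0,0],[0,0,0]],[255,[0,0,0],[0,0,0]],[255,[0,0,0],[0,0,0]],[255,[0,0,0],[0,0,0]],[255,[0,0,0],[0,0,0]],[255,[0,0,0],[0,0,0]],[255,[0,0,0],[0,0,0]],[255,[0,0,0],[0,0,0]],[255,[0,0,0],[0,0,0]],[255,[0,0,0],[0,0,0]]]'

```text
time_s: 25.4
ee_pos: [418.8, 92.0, 27.0]
ee_rot: [-180.0, -0.1, -5.2]
force: [-1.1, 0.6, 6.3]
gripper_width: 29.7
gripper_force: 30.0
```

```bash
python3 - <<'E'
from plan import *
from h import state
st=state(); print(st['ee_pos'],st['gripper_width'],st['force'])
p,y=json.load(open('cmd.json'));print(p,y)
p[:2]=[417.7,91.9]; json.dump([p,y],open('cmd.json','w'))
plan([(417.7,91.9,110,-5.2,255,6),(456,-270.5,110,7.4,255,14)])
plan([(456,-270.5,31,7.4,255,8)])
E
```

```text
[418.75135026  92.03209803  26.96637369] 29.732529035061006 [-1.11285437  0.58118692  6.31318934]
[416.686069727625, 91.97373010207222, 27.000000000000153] -5.171501141004453
[[255,[0,0,-13.8],[0,0,0]],[255,[0,0,-13.8],[0,0,0]],[255,[0,0,-13.8],[0,0,0]],[255,[0,0,-13.9],[0,0,0]],[255,[0,0,-13.8],[0,0,0]],[255,[0,0,-13.9],[0,0,0]],[255,[5.1,25.5,0],[0,0,-0.016]],[255,[4.6,25.6,0],[0,0,-0.016]],[255,[4.2,25.7,0],[0,0,-0.016]],[255,[3.8,25.7,0],[0,0,-0.016]]]
[[255,[3.4,25.8,0],[0,0,-0.016]],[255,[3,25.9,0],[0,0,-0.015]],[255,[2.6,25.9,0],[0,0,-0.016]],[255,[2.2,25.9,0],[0,0,-0.015]],[255,[1.8,26,0],[0,0,-0.016]],[255,[1.4,26,0],[0,0,-0.015]],[255,[1,26,0],[0,0,-0.016]],[255,[0.6,26,0],[0,0,-0.015]],[255,[0.2,26.1,0],[0,0,-0.016]],[255,[-0.1,26,0],[0,0,-0.015]]]
[[255,[0,0,9.9],[0,0,0]],[255,[0,0,9.9],[0,0,0]],[255,[0,0,9.9],[0,0,0]],[255,[0,0,9.9],[0,0,0]],[255,[0,0,9.9],[0,0,0]],[255,[0,0,9.8],[0,0,0]],[255,[0,0,9.9],[0,0,0]],[255,[0,0,9.8],[0,0,0]],[255,[0,0,0],[0,0,0]],[255,[0,0,0],[0,0,0]]]
```

servo_tool --steps '[[255,[0,0,-13.8],[0,0,0]],[255,[0,0,-13.8],[0,0,0]],[255,[0,0,-13.8],[0,0,0]],[255,[0,0,-13.9],[0,0,0]],[255,[0,0,-13.8],[0,0,0]],[255,[0,0,-13.9],[0,0,0]],[255,[5.1,25.5,0],[0,0,-0.016]],[255,[4.6,25.6,0],[0,0,-0.016]],[255,[4.2,25.7,0],[0,0,-0.016]],[255,[3.8,25.7,0],[0,0,-0.016]]]'

```text
time_s: 26.4
ee_pos: [428.9, -12.4, 109.2]
ee_rot: [180.0, 0.0, -1.4]
force: [0.1, -0.1, -0.6]
gripper_width: 29.5
gripper_force: 30.0
```

servo_tool --steps '[[255,[3.4,25.8,0],[0,0,-0.016]],[255,[3,25.9,0],[0,0,-0.015]],[255,[2.6,25.9,0],[0,0,-0.016]],[255,[2.2,25.9,0],[0,0,-0.015]],[255,[1.8,26,0],[0,0,-0.016]],[255,[1.4,26,0],[0,0,-0.015]],[255,[1,26,0],[0,0,-0.016]],[255,[0.6,26,0],[0,0,-0.015]],[255,[0.2,26.1,0],[0,0,-0.016]],[255,[-0.1,26,0],[0,0,-0.015]]]'

```text
time_s: 27.4
ee_pos: [456.3, -271.3, 109.0]
ee_rot: [-180.0, 0.0, 7.4]
force: [0.3, 0.4, -1.8]
gripper_width: 29.9
gripper_force: 30.0
```

```bash
python3 - <<'E'
from h import *
st=state(); print(st['ee_pos'],st['ee_rot'],st['gripper_width'],st['force'])
f=cams.grab_frame('scene'); C=cloud(f); h=cv2.cvtColor(f['color'],cv2.COLOR_RGB2HSV); X,Y,Z=C[...,0],C[...,1],C[...,2]
b=(X>380)&(X<540)&(Y>-400)&(Y<-180)&(Z>40)&(Z<120)&(h[...,1]>110)&((h[...,0]<14)|(h[...,0]>174)); P=C[b]; print(len(P), rect(P) if len(P)>5 else '', np.round(P.min(0)),np.round(P.max(0)))
g=(h[...,0]>60)&(h[...,0]<95)&(h[...,1]>80)&(X>380)&(X<560)&(Y<-180)&(Y>-420)&(Z<30); print('tray',rect(C[g]))
cv2.imwrite('pics/p.png',cv2.resize(f['color'][150:300,130:330,::-1],None,fx=4,fy=4))
E
```

```text
[ 456.33733803 -271.27379868  108.97581511] [-1.79962979e+02  4.75408234e-02  7.40934557e+00] 29.85773645254426 [ 0.33860243  0.42651922 -1.83685171]
251 (array([ 465.8, -270.1]), 64.0, 31.1, 7.9) [ 434. -287.   83.] [ 499. -253.  119.]
tray (array([ 468.6, -299.6]), 205.7, 110.9, -82.7)
```

View pics/p.png

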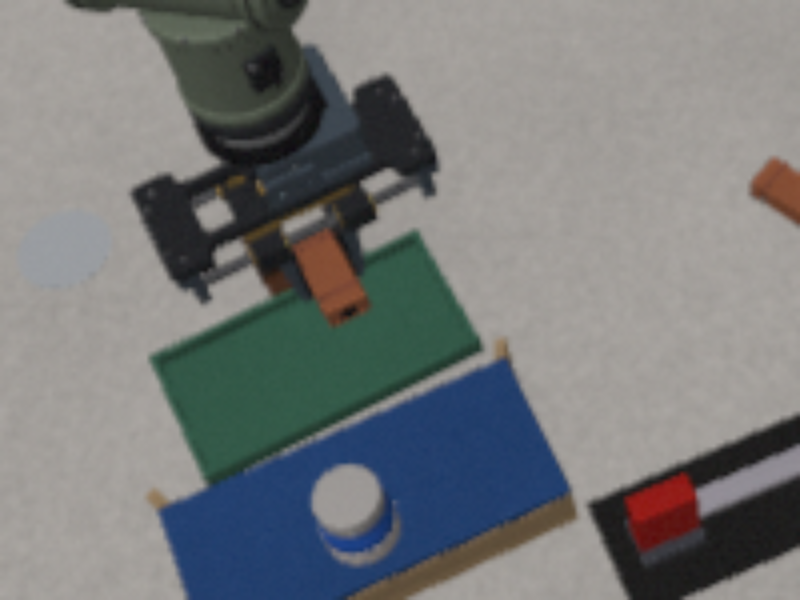

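servo_tool --steps '[[255,[0,0,10],[0,0,0]],[255,[0,0,10],[0,0,0]],[255,[0,0,10],[0,0,0]],[255,[0,0,10],[0,0,0]],[255,[0,0,10],[0,0,0]],[255,[0,0,10],[0,0,0]],[255,[0,0,10],[0,0,0]],[255,[0,0,5],[0,0,0]],[255,[0,0,2.5],[0,0,0]],[255,[0,0,0],[0,0,0]]]'

```text
time_s: 28.45
ee_pos: [456.8, -270.5, 32.1]
ee_rot: [180.0, -0.0, 7.4]
force: [0.0, 0.2, -0.6]
gripper_width: 29.5
gripper_force: 30.0
```

servo_tool --steps '[[115,[0,0,0],[0,0,0]],[115,[0,0,0],[0,0,0]],[115,[0,0,0],[0,0,0]],[115,[0,0,0],[0,0,0]],[115,[0,0,-10],[0,0,0]],[115,[0,0,-15],[0,0,0]],[60,[0,0,-25],[0,0,0]],[60,[0,0,-25],[0,0,0]],[60,[0,0,0],[0,0,0]],[60,[0,0,0],[0,0,0]]]'

```text
time_s: 29.45
ee_pos: [456.8, -270.5, 107.6]
ee_rot: [179.9, -0.1, 7.4]
force: [0.6, 0.7, 0.7]
gripper_width: 70.1
gripper_force: 0.0
```

```bash
cat > v.py <<'E'
from h import *
for c in ['scene','top']:
    f=cams.grab_frame(c); C=cloud(f); h=cv2.cvtColor(f['color'],cv2.COLOR_RGB2HSV); X,Y,Z=C[...,0],C[...,1],C[...,2]
    r=(h[...,1]>110)&((h[...,0]<14)|(h[...,0]>174))
    for n,b in [('trayp',(X>425)&(X<540)&(Y>-400)&(Y<-180)&(Z>12)&(Z<40)),('out',(X>350)&(X<600)&(Y>-20)&(Y<160)&(Z>12)&(Z<35)),('rack',(X>380)&(X<660)&(Y>170)&(Y<420)&(Z>12)&(Z<35))]:
        P=C[r&b]; print(c,n,len(P),(rect(P),np.round(np.median(P[:,2]),1)) if len(P)>20 else '')
    g=(h[...,0]>60)&(h[...,0]<95)&(h[...,1]>80)&(X>380)&(X<640)&(Y<-180)&(Y>-420)&(Z<30); print('tray',rect(C[g]))
E
python3 v.py
python3 - <<'E'
from plan import *
json.dump([[456.2,-270.8,107.5],7.4],open('cmd.json','w'))
plan([(460,-100,125,15,60,8),(486.7,72.5,110,27.4,60,9),(486.7,72.5,110,27.4,60,3)])
plan([(486.7,72.5,27,27.4,60,8)])
E
```

```text
scene trayp 235 ((array([ 464.3, -270.6]), 72.4, 29.3, 8.5), np.float64(27.2))
scene out 205 ((array([489. ,  70.1]), 69.5, 30.1, 28.6), np.float64(21.6))
scene rack 0 
tray (array([ 468.7, -299.2]), 206.6, 111.0, -82.9)
top trayp 0 
top out 253 ((array([486.8,  71.7]), 65.2, 24.1, 29.1), np.float64(20.9))
top rack 0 
tray (array([ 461.5, -248.5]), 108.2, 103.2, -82.8)
[[60,[3.2,-21.1,-2.2],[0,0,-0.017]],[60,[3.6,-21.1,-2.2],[0,0,-0.017]],[60,[3.9,-21,-2.2],[0,0,-0.016]],[60,[4.3,-20.9,-2.2],[0,0,-0.017]],[60,[4.6,-20.8,-2.2],[0,0,-0.016]],[60,[5,-20.8,-2.2],[0,0,-0.017]],[60,[5.3,-20.7,-2.1],[0,0,-0.016]],[60,[5.6,-20.6,-2.2],[0,0,-0.017]],[60,[7.8,-17.7,1.7],[0,0,-0.024]],[60,[8.3,-17.6,1.7],[0,0,-0.024]]]
[[60,[8.7,-17.3,1.7],[0,0,-0.024]],[60,[9.1,-17.1,1.7],[0,0,-0.024]],[60,[9.5,-16.9,1.6],[0,0,-0.024]],[60,[9.9,-16.7,1.7],[0,0,-0.024]],[60,[10.3,-16.4,1.6],[0,0,-0.024]],[60,[10.7,-16.2,1.7],[0,0,-0.024]],[60,[11.1,-16,1.6],[0,0,-0.024]],[60,[0,0,0],[0,0,0]],[60,[0,0,0],[0,0,0]],[60,[0,0,0],[0,0,0]]]
[[60,[0,0,10.4],[0,0,0]],[60,[0,0,10.4],[0,0,0]],[60,[0,0,10.4],[0,0,0]],[60,[0,0,10.4],[0,0,0]],[60,[0,0,10.3],[0,0,0]],[60,[0,0,10.4],[0,0,0]],[60,[0,0,10.3],[0,0,0]],[60,[0,0,10.4],[0,0,0]],[60,[0,0,0],[0,0,0]],[60,[0,0,0],[0,0,0]]]
```

servo_tool --steps '[[60,[3.2,-21.1,-2.2],[0,0,-0.017]],[60,[3.6,-21.1,-2.2],[0,0,-0.017]],[60,[3.9,-21,-2.2],[0,0,-0.016]],[60,[4.3,-20.9,-2.2],[0,0,-0.017]],[60,[4.6,-20.8,-2.2],[0,0,-0.016]],[60,[5,-20.8,-2.2],[0,0,-0.017]],[60,[5.3,-20.7,-2.1],[0,0,-0.016]],[60,[5.6,-20.6,-2.2],[0,0,-0.017]],[60,[7.8,-17.7,1.7],[0,0,-0.024]],[60,[8.3,-17.6,1.7],[0,0,-0.024]]]'

```text
time_s: 30.55
ee_pos: [465.7, -60.3, 120.0]
ee_rot: [-179.9, 0.1, 17.8]
force: [-0.5, 0.2, -0.4]
gripper_width: 69.9
gripper_force: 0.0
```

servo_tool --steps '[[60,[8.7,-17.3,1.7],[0,0,-0.024]],[60,[9.1,-17.1,1.7],[0,0,-0.024]],[60,[9.5,-16.9,1.6],[0,0,-0.024]],[60,[9.9,-16.7,1.7],[0,0,-0.024]],[60,[10.3,-16.4,1.6],[0,0,-0.024]],[60,[10.7,-16.2,1.7],[0,0,-0.024]],[60,[11.1,-16,1.6],[0,0,-0.024]],[60,[0,0,0],[0,0,0]],[60,[0,0,0],[0,0,0]],[60,[0,0,0],[0,0,0]]]'

```text
time_s: 31.55
ee_pos: [486.9, 72.3, 109.0]
ee_rot: [-180.0, 0.1, 27.3]
force: [-0.3, -0.9, 0.7]
gripper_width: 69.7
gripper_force: 0.0
```

```bash
python3 -c "
from h import *
st=state();print(st['ee_pos'])"; python3 v.py
```

```text
[486.87973516  72.28220212 108.95600447]
scene trayp 238 ((array([ 462.3, -270.7]), 72.0, 29.3, 7.5), np.float64(26.6))
scene out 179 ((array([489.1,  70.7]), 68.0, 29.3, 27.8), np.float64(21.9))
scene rack 0 
tray (array([ 468.2, -299.4]), 205.8, 111.3, -82.5)
top trayp 327 ((array([ 462.7, -268.9]), 68.4, 30.4, 7.4), np.float64(25.6))
top out 75 ((array([466.1,  60.2]), 24.4, 18.3, -61.1), np.float64(20.9))
top rack 1 
tray (array([ 466.7, -297.8]), 206.9, 105.2, -82.5)
```

servo_tool --steps '[[60,[0,0,10.4],[0,0,0]],[60,[0,0,10.4],[0,0,0]],[60,[0,0,10.4],[0,0,0]],[60,[0,0,10.4],[0,0,0]],[60,[0,0,10.3],[0,0,0]],[60,[0,0,10.4],[0,0,0]],[60,[0,0,10.3],[0,0,0]],[60,[0,0,10.4],[0,0,0]],[60,[0,0,0],[0,0,0]],[60,[0,0,0],[0,0,0]]]'

```text
time_s: 32.65
ee_pos: [487.4, 72.9, 26.2]
ee_rot: [-180.0, 0.0, 27.4]
force: [-0.4, 0.8, 0.4]
gripper_width: 69.7
gripper_force: 0.0
```

servo_tool --steps '[[255,[0,0,0],[0,0,0]],[255,[0,0,0],[0,0,0]],[255,[0,0,0],[0,0,0]],[255,[0,0,0],[0,0,0]],[255,[0,0,0],[0,0,0]],[255,[0,0,0],[0,0,0]],[255,[0,0,0],[0,0,0]],[255,[0,0,0],[0,0,0]],[255,[0,0,0],[0,0,0]],[255,[0,0,0],[0,0,0]]]'

```text
time_s: 33.65
ee_pos: [487.4, 72.9, 26.6]
ee_rot: [180.0, -0.0, 27.4]
force: [-1.2, -1.0, 2.7]
gripper_width: 29.7
gripper_force: 30.0
```

```bash
python3 - <<'E'
from plan import *
plan([(486.7,72.5,110,27.4,255,6),(472.2,-328.8,110,7.4,255,14)])
E
```

```text
[[255,[0,0,-13.8],[0,0,0]],[255,[0,0,-13.8],[0,0,0]],[255,[0,0,-13.8],[0,0,0]],[255,[0,0,-13.9],[0,0,0]],[255,[0,0,-13.8],[0,0,0]],[255,[0,0,-13.9],[0,0,0]],[255,[-14.1,25,0],[0,0,0.025]],[255,[-13.5,25.3,0],[0,0,0.025]],[255,[-12.8,25.6,0],[0,0,0.025]],[255,[-12.2,26,0],[0,0,0.025]]]
[[255,[-11.6,26.3,0],[0,0,0.025]],[255,[-10.9,26.5,0],[0,0,0.025]],[255,[-10.2,26.8,0],[0,0,0.025]],[255,[-9.5,27.1,0],[0,0,0.025]],[255,[-8.9,27.3,0],[0,0,0.025]],[255,[-8.2,27.5,0],[0,0,0.025]],[255,[-7.5,27.7,0],[0,0,0.025]],[255,[-6.8,27.8,0],[0,0,0.025]],[255,[-6.1,28,0],[0,0,0.025]],[255,[-5.4,28.2,0],[0,0,0.024]]]
```

servo_tool --steps '[[255,[0,0,-13.8],[0,0,0]],[255,[0,0,-13.8],[0,0,0]],[255,[0,0,-13.8],[0,0,0]],[255,[0,0,-13.9],[0,0,0]],[255,[0,0,-13.8],[0,0,0]],[255,[0,0,-13.9],[0,0,0]],[255,[-14.1,25,0],[0,0,0.025]],[255,[-13.5,25.3,0],[0,0,0.025]],[255,[-12.8,25.6,0],[0,0,0.025]],[255,[-12.2,26,0],[0,0,0.025]]]'

```text
time_s: 34.65
ee_pos: [482.7, -42.5, 109.1]
ee_rot: [-180.0, 0.0, 21.6]
force: [0.4, 0.7, -2.1]
gripper_width: 29.4
gripper_force: 30.0
```

servo_tool --steps '[[255,[-11.6,26.3,0],[0,0,0.025]],[255,[-10.9,26.5,0],[0,0,0.025]],[255,[-10.2,26.8,0],[0,0,0.025]],[255,[-9.5,27.1,0],[0,0,0.025]],[255,[-8.9,27.3,0],[0,0,0.025]],[255,[-8.2,27.5,0],[0,0,0.025]],[255,[-7.5,27.7,0],[0,0,0.025]],[255,[-6.8,27.8,0],[0,0,0.025]],[255,[-6.1,28,0],[0,0,0.025]],[255,[-5.4,28.2,0],[0,0,0.024]]]'

```text
time_s: 35.65
ee_pos: [472.3, -329.2, 108.8]
ee_rot: [-179.9, 0.0, 7.3]
force: [0.8, 0.5, -1.3]
gripper_width: 29.9
gripper_force: 30.0
```

```bash
python3 - <<'E'
from h import *
st=state(); print(st['ee_pos'],st['ee_rot'],st['gripper_width'],st['force'])
f=cams.grab_frame('scene'); C=cloud(f); h=cv2.cvtColor(f['color'],cv2.COLOR_RGB2HSV); X,Y,Z=C[...,0],C[...,1],C[...,2]
b=(X>380)&(X<540)&(Y>-400)&(Y<-180)&(Z>50)&(Z<120)&(h[...,1]>110)&((h[...,0]<14)|(h[...,0]>174)); P=C[b]; print(len(P), rect(P) if len(P)>5 else '', np.round(P.min(0)),np.round(P.max(0)))
E
python3 v.py
```

```text
[ 472.28002695 -329.24832611  108.81388682] [-1.79944243e+02  3.65876567e-02  7.30969297e+00] 29.914224520263456 [ 0.83170334  0.50217563 -1.27225043]
237 (array([ 481. , -328.4]), 56.9, 30.8, 6.9) [ 453. -347.   83.] [ 511. -311.  120.]
scene trayp 238 ((array([ 463.6, -270.7]), 70.9, 29.6, 8.3), np.float64(26.8))
scene out 0 
scene rack 0 
tray (array([ 467.4, -299.5]), 206.2, 113.5, -82.8)
top trayp 331 ((array([ 462.6, -268.5]), 68.3, 30.1, 7.2), np.float64(25.8))
top out 0 
top rack 0 
tray (array([ 466.1, -292.7]), 196.7, 105.4, -82.9)
```

servo_tool --steps '[[255,[-4,0,10],[0,0,0]],[255,[0,0,10],[0,0,0]],[255,[0,0,10],[0,0,0]],[255,[0,0,10],[0,0,0]],[255,[0,0,10],[0,0,0]],[255,[0,0,10],[0,0,0]],[255,[0,0,10],[0,0,0]],[255,[0,0,5],[0,0,0]],[255,[0,0,2.5],[0,0,0]],[255,[0,0,0],[0,0,0]]]'

```text
time_s: 36.8
ee_pos: [468.8, -329.0, 32.0]
ee_rot: [180.0, -0.0, 7.4]
force: [0.3, 0.0, -1.2]
gripper_width: 30.1
gripper_force: 30.0
```

servo_tool --steps '[[115,[0,0,0],[0,0,0]],[115,[0,0,0],[0,0,0]],[115,[0,0,0],[0,0,0]],[115,[0,0,0],[0,0,0]],[115,[0,0,-10],[0,0,0]],[115,[0,0,-15],[0,0,0]],[60,[0,0,-25],[0,0,0]],[60,[0,0,-25],[0,0,0]],[60,[0,0,0],[0,0,0]],[60,[0,0,0],[0,0,0]]]'

```text
time_s: 37.8
ee_pos: [468.9, -329.0, 107.8]
ee_rot: [179.9, -0.1, 7.4]
force: [0.2, 0.5, -0.0]
gripper_width: 69.8
gripper_force: 0.0
```

```bash
python3 - <<'E'
from plan import *
json.dump([[468.3,-329.3,107.5],7.4],open('cmd.json','w'))
plan([(384,-309.5,107.5,7.4,60,6),(384,-309.5,107.5,7.4,60,4)])
E
```

```text
[[60,[-13.5,-5.1,0],[0,0,0]],[60,[-13.5,-5.1,0],[0,0,0]],[60,[-13.5,-5.1,0],[0,0,0]],[60,[-13.5,-5.1,0],[0,0,0]],[60,[-13.5,-5,0],[0,0,0]],[60,[-13.5,-5.1,0],[0,0,0]],[60,[0,0,0],[0,0,0]],[60,[0,0,0],[0,0,0]],[60,[0,0,0],[0,0,0]],[60,[0,0,0],[0,0,0]]]
```

servo_tool --steps '[[60,[-13.5,-5.1,0],[0,0,0]],[60,[-13.5,-5.1,0],[0,0,0]],[60,[-13.5,-5.1,0],[0,0,0]],[60,[-13.5,-5.1,0],[0,0,0]],[60,[-13.5,-5,0],[0,0,0]],[60,[-13.5,-5.1,0],[0,0,0]],[60,[0,0,0],[0,0,0]],[60,[0,0,0],[0,0,0]],[60,[0,0,0],[0,0,0]],[60,[0,0,0],[0,0,0]]]'

```text
time_s: 38.8
ee_pos: [385.1, -309.4, 107.0]
ee_rot: [180.0, -0.0, 7.4]
force: [0.8, -1.0, -0.5]
gripper_width: 69.7
gripper_force: 0.0
```

```bash
python3 - <<'E'
from h import *
st=state(); print(st['ee_pos'])
f=cams.grab_frame('wrist'); C=cloud(f,st); save(f,'w3.png'); h=cv2.cvtColor(f['color'],cv2.COLOR_RGB2HSV); X,Y,Z=C[...,0],C[...,1],C[...,2]
w=(X>360)&(X<410)&(Y<-285)&(Y>-335)&(Z>52)&(Z<64); print('handle',rect(C[w]),w.sum())
r=(h[...,1]>110)&((h[...,0]<14)|(h[...,0]>174)); b=(X>420)&(X<540)&(Y>-400)&(Y<-180)&(Z>20)&(Z<40)
k,l=cv2.connectedComponents((r&b).astype(np.uint8))
for i in range(1,k):
    if (l==i).sum()>50: print(rect(C[l==i]),np.median(C[l==i],0))
E
python3 v.py
```

```text
[ 385.14906061 -309.40506411  107.0262503 ]
handle (array([ 385.1, -309.7]), 24.0, 21.9, 7.7) 1193
(array([ 464. , -269.8]), 69.8, 30.9, 7.8) [ 466.03116458 -269.96423212   25.33051146]
(array([ 469.5, -328.9]), 70.0, 30.4, 7.5) [ 471.37369885 -328.5012978    25.34415105]
scene trayp 480 ((array([ 466.5, -299.6]), 89.5, 72.4, -84.0), np.float64(26.9))
scene out 0 
scene rack 0 
tray (array([ 468.4, -299.4]), 205.9, 111.8, -82.7)
top trayp 657 ((array([ 465.2, -298. ]), 90.7, 68.9, -84.5), np.float64(25.6))
top out 0 
top rack 0 
tray (array([ 467.5, -297.7]), 207.5, 103.7, -83.0)
```

View pics/w3.png

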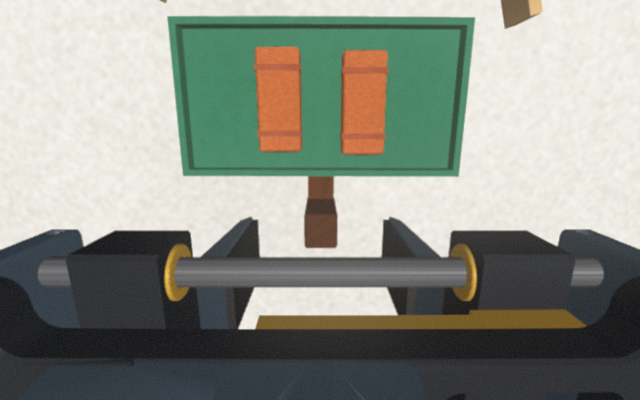

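```bash
python3 - <<'E'
from plan import *
json.dump([[385,-309.5,107.5],7.4],open('cmd.json','w'))
plan([(384.9,-309.6,41,7.4,60,6),(384.9,-309.6,41,7.4,255,14)])
plan([(393,-309.6,41.5,3.35,255,4),(503,-303.3,41.5,3.35,255,16)])
E
python3 - <<'E'
import sys; sys.path.insert(0,'.')
from h import *
for t in ['top','scene']:
    C0=np.load(f'{t}0.npy'); hh=cv2.cvtColor(cv2.imread(f'pics/{t}0.png'),cv2.COLOR_BGR2HSV); X,Y,Z=C0[...,0],C0[...,1],C0[...,2]
    b=(hh[...,0]>105)&(hh[...,0]<125)&(hh[...,1]>120)&(Z>42)&(Z<58)&(X>480)&(X<720)&(Y<-130)
    P=C0[b]; a=np.radians(3.35); x=P@[np.cos(a),np.sin(a),0]; y=P@[-np.sin(a),np.cos(a),0]
    print(np.percentile(x,[.5,99.5]),np.percentile(y,[.5,99.5]), 'pred handle target x', np.percentile(x,.5)-40)
a=np.radians(3.35); print('handle now', [384.9*np.cos(a)-309.6*np.sin(a), -384.9*np.sin(a)-309.6*np.cos(a)])
E
```

```text
[[60,[0,0,11.1],[0,0,0]],[60,[0,0,11.1],[0,0,0]],[60,[0,0,11.1],[0,0,0]],[60,[0,0,11.1],[0,0,0]],[60,[-0.1,0,11.1],[0,0,0]],[60,[0,0.1,11],[0,0,0]],[255,[0,0,0],[0,0,0]],[255,[0,0,0],[0,0,0]],[255,[0,0,0],[0,0,0]],[255,[0,0,0],[0,0,0]]]
[[255,[0,0,0],[0,0,0]],[255,[0,0,0],[0,0,0]],[255,[0,0,0],[0,0,0]],[255,[0,0,0],[0,0,0]],[255,[0,0,0],[0,0,0]],[255,[0,0,0],[0,0,0]],[255,[0,0,0],[0,0,0]],[255,[0,0,0],[0,0,0]],[255,[0,0,0],[0,0,0]],[255,[0,0,0],[0,0,0]]]
[[255,[2,0.3,-0.1],[0,0,0.018]],[255,[2,0.2,-0.1],[0,0,0.018]],[255,[2,0.2,-0.1],[0,0,0.017]],[255,[2,0.1,-0.2],[0,0,0.018]],[255,[6.9,0,0],[0,0,0]],[255,[6.9,0,0],[0,0,0]],[255,[6.9,0,0],[0,0,0]],[255,[6.9,0,0],[0,0,0]],[255,[6.9,0,0],[0,0,0]],[255,[6.9,0,0],[0,0,0]]]
[[255,[6.9,0,0],[0,0,0]],[255,[6.9,0,0],[0,0,0]],[255,[6.9,0,0],[0,0,0]],[255,[6.9,0,0],[0,0,0]],[255,[6.9,0,0],[0,0,0]],[255,[6.9,0,0],[0,0,0]],[255,[6.9,0,0],[0,0,0]],[255,[6.8,0,0],[0,0,0]],[255,[6.9,0.1,0],[0,0,0]],[255,[6.8,0,0],[0,0,0]]]
[538.46846906 644.35718801] [-451.48345535 -210.2442379 ] pred handle target x 498.4684690589803
[539.85099478 648.13782299] [-454.43225775 -212.59510941] pred handle target x 499.8509947823825
handle now [np.float64(366.1507389082563), np.float64(-331.56267340721257)]
```

servo_tool --steps '[[60,[0,0,11.1],[0,0,0]],[60,[0,0,11.1],[0,0,0]],[60,[0,0,11.1],[0,0,0]],[60,[0,0,11.1],[0,0,0]],[60,[0,0,11.1],[0,0,0]],[60,[0,0,11],[0,0,0]],[255,[0,0,0],[0,0,0]],[255,[0,0,0],[0,0,0]],[255,[0,0,0],[0,0,0]],[255,[0,0,0],[0,0,0]]]' --squeeze 25

```text
time_s: 39.95
ee_pos: [384.8, -309.4, 41.0]
ee_rot: [179.9, -0.1, 7.4]
force: [0.2, 0.2, 0.8]
gripper_width: 40.6
gripper_force: 0.0
```

servo_tool --steps '[[255,[0,0,0],[0,0,0]],[255,[0,0,0],[0,0,0]],[255,[0,0,0],[0,0,0]],[255,[0,0,0],[0,0,0]],[255,[0,0,0],[0,0,0]],[255,[0,0,0],[0,0,0]],[255,[0,0,0],[0,0,0]],[255,[0,0,0],[0,0,0]],[255,[0,0,0],[0,0,0]],[255,[0,0,0],[0,0,0]]]'

```text
time_s: 40.95
ee_pos: [384.7, -309.3, 40.7]
ee_rot: [180.0, -0.0, 7.4]
force: [-0.2, -1.6, 4.4]
gripper_width: 21.8
gripper_force: 25.0
```

servo_tool --steps '[[255,[2,0.3,0],[0,0,0.018]],[255,[2,0.2,0],[0,0,0.018]],[255,[2,0.2,0],[0,0,0.017]],[255,[2,0.1,0],[0,0,0.018]],[255,[6.9,0,0],[0,0,0]],[255,[6.9,0,0],[0,0,0]],[255,[6.9,0,0],[0,0,0]],[255,[6.9,0,0],[0,0,0]],[255,[6.9,0,0],[0,0,0]],[255,[6.9,0,0],[0,0,0]]]'

```text
time_s: 41.95
ee_pos: [430.5, -305.9, 40.7]
ee_rot: [-179.9, 0.4, 3.4]
force: [-11.4, -0.6, 12.6]
gripper_width: 21.9
gripper_force: 25.0
```

```bash
python3 - <<'E'
from h import *
st=state(); print(st['ee_pos'],st['ee_rot'],st['force'],st['torque'])
for c in ['scene','top']:
    f=cams.grab_frame(c); C=cloud(f); save(f,c+'s.png'); h=cv2.cvtColor(f['color'],cv2.COLOR_RGB2HSV); X,Y,Z=C[...,0],C[...,1],C[...,2]
    g=(h[...,0]>60)&(h[...,0]<95)&(h[...,1]>80)&(X>380)&(X<640)&(Y<-180)&(Y>-420)&(Z<30); P=C[g]; a=np.radians(3.35); x=P@[np.cos(a),np.sin(a),0]; y=P@[-np.sin(a),np.cos(a),0]
    print(rect(P),np.percentile(y,[.5,99.5]),'cubby c -332')
E
```

```text
[ 430.47104855 -305.8675982    40.65842895] [-179.87750175    0.41488761    3.4498333 ] [-11.41252574  -0.63144994  12.55077547] [-0.40325851  1.61251771 -0.02816951]
(array([ 496.1, -302.7]), 206.0, 73.7, -87.2) [-433.12410368 -228.93605412] cubby c -332
(array([ 512.3, -299.9]), 206.5, 98.1, -86.5) [-431.17948862 -226.56049301] cubby c -332
```

servo_tool --steps '[[255,[6.9,0,0],[0,0,0]],[255,[6.9,0,0],[0,0,0]],[255,[6.9,0,0],[0,0,0]],[255,[6.9,0,0],[0,0,0]],[255,[6.9,0,0],[0,0,0]],[255,[6.9,0,0],[0,0,0]],[255,[6.9,0,0],[0,0,0]],[255,[6.8,0,0],[0,0,0]],[255,[6.9,0,0],[0,0,0]],[255,[6.8,0,0],[0,0,0]]]'

```text
time_s: 43.05
ee_pos: [499.1, -302.1, 40.7]
ee_rot: [-179.9, 0.4, 3.4]
force: [-10.5, -0.8, 11.8]
gripper_width: 21.7
gripper_force: 25.0
```

servo_tool --steps '[[255,[1.5,0,0],[0,0,0]],[255,[1.5,0,0],[0,0,0]],[255,[1.5,0,0],[0,0,0]],[255,[1,0,0],[0,0,0]],[255,[1,0,0],[0,0,0]],[255,[1,0,0],[0,0,0]],[255,[1,0,0],[0,0,0]],[255,[1,0,0],[0,0,0]],[255,[1,0,0],[0,0,0]],[255,[0,0,0],[0,0,0]]]'

```text
time_s: 44.05
ee_pos: [509.6, -301.7, 40.7]
ee_rot: [-179.9, 0.4, 3.4]
force: [-10.2, -0.5, 11.0]
gripper_width: 21.7
gripper_force: 25.0
```

servo_tool --steps '[[255,[0.8,0,0],[0,0,0]],[255,[0.8,0,0],[0,0,0]],[255,[0.8,0,0],[0,0,0]],[255,[0.8,0,0],[0,0,0]],[255,[0.8,0,0],[0,0,0]],[255,[0.8,0,0],[0,0,0]],[255,[0.8,0,0],[0,0,0]],[255,[0.8,0,0],[0,0,0]],[255,[0.3,0,0],[0,0,0]],[255,[0,0,0],[0,0,0]]]'

```text
time_s: 45.05
ee_pos: [516.1, -301.3, 40.7]
ee_rot: [-179.9, 0.4, 3.4]
force: [-10.3, -0.8, 11.5]
gripper_width: 22.0
gripper_force: 25.0
```

servo_tool --steps '[[255,[0.3,0,0],[0,0,0]],[255,[0.3,0,0],[0,0,0]],[255,[0.3,0,0],[0,0,0]],[255,[0.3,0,0],[0,0,0]],[255,[0.3,0,0],[0,0,0]],[255,[0.3,0,0],[0,0,0]],[255,[0.3,0,0],[0,0,0]],[255,[0.3,0,0],[0,0,0]],[255,[0.3,0,0],[0,0,0]],[255,[0,0,0],[0,0,0]]]'

```text
time_s: 46.05
ee_pos: [516.2, -301.2, 40.6]
ee_rot: [-179.9, 0.7, 3.5]
force: [-16.4, -1.9, 13.4]
gripper_width: 22.1
gripper_force: 25.0
```

servo_tool --steps '[[255,[0.4,0,0],[0,0,0]],[255,[0.4,0,0],[0,0,0]],[255,[0.4,0,0],[0,0,0]],[255,[0.4,0,0],[0,0,0]],[255,[0.4,0,0],[0,0,0]],[255,[0.4,0,0],[0,0,0]],[255,[0.4,0,0],[0,0,0]],[255,[0.4,0,0],[0,0,0]],[255,[0,0,0],[0,0,0]],[255,[0,0,0],[0,0,0]]]'

```text
time_s: 47.05
ee_pos: [516.5, -301.2, 40.5]
ee_rot: [-179.8, 1.1, 3.5]
force: [-23.0, -3.7, 18.4]
gripper_width: 22.1
gripper_force: 25.0
```

```bash
python3 - <<'E'
from h import *
st=state(); print(st['ee_pos'],st['ee_rot'],st['force'],st['torque'])
f=cams.grab_frame('scene'); save(f,'sh.png')
cv2.imwrite('pics/shc.png',cv2.resize(f['color'][150:330,130:330,::-1],None,fx=3,fy=3))
E
```

```text
[ 516.48329211 -301.24243095   40.5329473 ] [-179.82437256    1.07705946    3.54118838] [-22.97969502  -3.7147078   18.36312514] [-1.19048934  3.81596615  0.03644686]
```

View pics/shc.png

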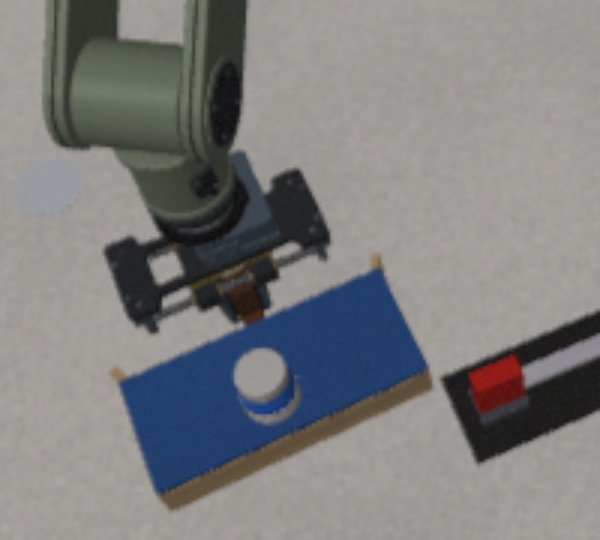

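servo_tool --steps '[[255,[-1.2,0,0],[0,0,0]],[255,[-1.2,0,0],[0,0,0]],[60,[0,0,0],[0,0,0]],[60,[0,0,0],[0,0,0]],[60,[0,0,0],[0,0,0]],[60,[0,0,0],[0,0,0]],[60,[0,0,0],[0,0,0]],[60,[0,0,0],[0,0,0]],[60,[0,0,0],[0,0,0]],[60,[0,0,0],[0,0,0]]]'

```text
time_s: 48.1
ee_pos: [523.3, -301.5, 40.4]
ee_rot: [180.0, -0.0, 3.3]
force: [-0.7, 0.2, -0.2]
gripper_width: 70.1
gripper_force: 0.0
```

servo_tool --steps '[[60,[0,0,-10],[0,0,0]],[60,[0,0,-15],[0,0,0]],[60,[0,0,-25],[0,0,0]],[60,[-5,0,-30],[0,0,0]],[60,[-15,0,-30],[0,0,0]],[60,[-25,0,-30],[0,0,0]],[60,[-35,0,0],[0,0,0]],[60,[-35,0,0],[0,0,0]],[60,[-20,0,0],[0,0,0]],[60,[0,0,0],[0,0,0]]]'

```text
time_s: 49.1
ee_pos: [386.2, -309.0, 181.5]
ee_rot: [180.0, 0.0, 3.2]
force: [0.4, -0.0, 0.4]
gripper_width: 70.0
gripper_force: 0.0
```

```bash
python3 - <<'E'
from h import *
st=state(); print(st['ee_pos'],st['time_s'])
a=np.radians(3.35)
for c in ['scene','top','wrist']:
    f=cams.grab_frame(c); C=cloud(f,st); h=cv2.cvtColor(f['color'],cv2.COLOR_RGB2HSV); X,Y,Z=C[...,0],C[...,1],C[...,2]
    save(f,c+'z.png')
    w=(X>480)&(X<540)&(Y<-280)&(Y>-325)&(Z>53)&(Z<64)&~((h[...,0]>100)&(h[...,0]<130)&(h[...,1]>120)); 
    if w.sum()>10: r=rect(C[w]); print(c,'handle',r,w.sum(),'x1:',r[0]@[np.cos(a),np.sin(a)],'target ~499')
    b=(h[...,0]>105)&(h[...,0]<125)&(h[...,1]>120)&(Z>42)&(Z<58)&(X>480)&(X<720)&(Y<-130)
    if b.sum()>50: P=C[b]; print('roof near edge',np.percentile(P@[np.cos(a),np.sin(a),0],.5))
    for t in ['glaze_jar','bowl','vase']:
        for o in outline_of(f,t)[:1]: P=C[o['pixels']]; P=P[~np.isnan(P[:,0])]; print(t,np.round(np.median(P,0)))
E
```

```text
[ 386.16096815 -309.04784543  181.45279776] 49.1
scene handle (array([ 514.2, -302. ]), 26.5, 21.7, 3.3) 72 x1: 495.6738990684202 target ~499
roof near edge 539.7166141678257
glaze_jar [ 644. -304.  109.]
bowl [436. 358. 107.]
vase [573. 330. 130.]
top handle (array([ 514.1, -300.9]), 24.0, 22.2, 3.7) 93 x1: 495.6383486929512 target ~499
roof near edge 537.6023936084113
glaze_jar [ 629. -297.  109.]
bowl [679. -12.   4.]
vase [559. 333. 134.]
wrist handle (array([ 512.6, -301.4]), 24.6, 21.4, 3.4) 950 x1: 494.1116942781071 target ~499
```

View pics/scenez.png

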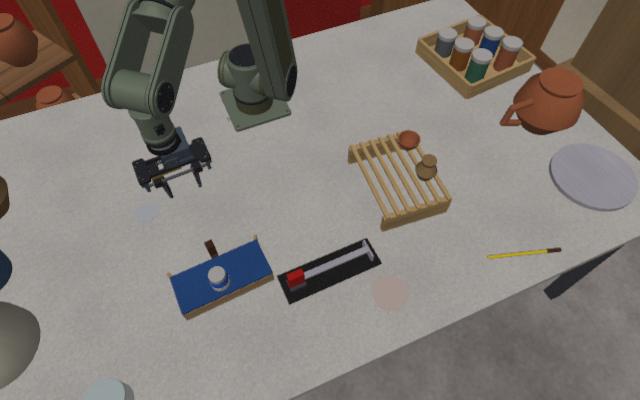

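servo_tool --steps '[[255,[10,0,0],[0,0,0]],[255,[20,0,0],[0,0,0]],[255,[25,0,0],[0,0,0]],[255,[20,0,0],[0,0,0]],[255,[7,0,20],[0,0,0]],[255,[0,0,30],[0,0,0]],[255,[0,0,30],[0,0,0]],[255,[0,0,30],[0,0,0]],[255,[0,0,20],[0,0,0]],[255,[0,0,12],[0,0,0]]]'

```text
time_s: 50.7
ee_pos: [470.2, -304.0, 36.5]
ee_rot: [-179.9, 0.1, 3.3]
force: [-0.0, -0.1, -0.3]
gripper_width: 0.7
gripper_force: 0.0
```

servo_tool --steps '[[255,[1,0,0],[0,0,0]],[255,[1,0,0],[0,0,0]],[255,[2,0,0],[0,0,0]],[255,[2,0,0],[0,0,0]],[255,[2,0,0],[0,0,0]],[255,[2,0,0],[0,0,0]],[255,[1,0,0],[0,0,0]],[255,[1,0,0],[0,0,0]],[255,[1,0,0],[0,0,0]],[255,[0,0,0],[0,0,0]]]'

```text
time_s: 51.7
ee_pos: [483.4, -303.8, 38.4]
ee_rot: [180.0, -0.0, 3.3]
force: [-0.1, -0.2, -0.3]
gripper_width: 0.3
gripper_force: 0.0
```

servo_tool --steps '[[255,[0.6,0,0],[0,0,0]],[255,[0.6,0,0],[0,0,0]],[255,[0.6,0,0],[0,0,0]],[255,[0.6,0,0],[0,0,0]],[255,[0.6,0,0],[0,0,0]],[255,[0.6,0,0],[0,0,0]],[255,[0.6,0,0],[0,0,0]],[255,[0.6,0,0],[0,0,0]],[255,[0.6,0,0],[0,0,0]],[255,[0,0,0],[0,0,0]]]'

```text
time_s: 52.7
ee_pos: [486.3, -303.6, 38.5]
ee_rot: [-180.0, 0.3, 3.4]
force: [-8.2, -2.2, 4.5]
gripper_width: 0.4
gripper_force: 4.1
```

servo_tool --steps '[[255,[0.5,0,0],[0,0,0]],[255,[0.5,0,0],[0,0,0]],[255,[0.5,0,0],[0,0,0]],[255,[0.5,0,0],[0,0,0]],[255,[0.5,0,0],[0,0,0]],[255,[0.5,0,0],[0,0,0]],[255,[0.5,0,0],[0,0,0]],[255,[0.5,0,0],[0,0,0]],[255,[0,0,0],[0,0,0]],[255,[0,0,0],[0,0,0]]]'

```text
time_s: 53.7
ee_pos: [486.3, -303.6, 38.6]
ee_rot: [-179.9, 0.7, 3.4]
force: [-19.4, -5.6, 12.3]
gripper_width: 0.4
gripper_force: 9.8
```

servo_tool --steps '[[255,[0.5,0,0],[0,0,0]],[255,[0.5,0,0],[0,0,0]],[255,[0.5,0,0],[0,0,0]],[255,[0.5,0,0],[0,0,0]],[255,[0.5,0,0],[0,0,0]],[255,[0.5,0,0],[0,0,0]],[255,[0,0,0],[0,0,0]],[255,[0,0,0],[0,0,0]],[255,[0,0,0],[0,0,0]],[255,[0,0,0],[0,0,0]]]'

```text
time_s: 54.7
ee_pos: [486.3, -303.6, 38.6]
ee_rot: [-179.8, 1.0, 3.5]
force: [-27.2, -7.7, 17.0]
gripper_width: 0.5
gripper_force: 14.0
```

servo_tool --steps '[[255,[-5,0,0],[0,0,0]],[255,[-10,0,0],[0,0,0]],[255,[-20,0,0],[0,0,0]],[255,[-20,0,-15],[0,0,0]],[255,[-20,0,-30],[0,0,0]],[255,[-10,0,-30],[0,0,0]],[255,[0,0,-30],[0,0,0]],[255,[0,0,-30],[0,0,0]],[255,[0,0,0],[0,0,0]],[255,[0,0,0],[0,0,0]]]'

```text
time_s: 55.7
ee_pos: [411.2, -307.9, 173.8]
ee_rot: [179.9, -0.1, 3.3]
force: [0.8, 0.7, -0.4]
gripper_width: 0.7
gripper_force: 0.0
```

```bash
python3 - <<'E'
from h import *
st=state(); a=np.radians(3.35)
for c in ['scene','top']:
    f=cams.grab_frame(c); C=cloud(f,st); h=cv2.cvtColor(f['color'],cv2.COLOR_RGB2HSV); X,Y,Z=C[...,0],C[...,1],C[...,2]
    w=(X>480)&(X<540)&(Y<-280)&(Y>-325)&(Z>53)&(Z<64)&~((h[...,0]>100)&(h[...,0]<130)&(h[...,1]>120)); r=rect(C[w]); print(c,r,r[0]@[np.cos(a),np.sin(a)])
    red=(h[...,1]>150)&(Z>58)&(Z<72)&(X>640)&(X<740)&(Y<-60)&(Y>-180); print('rake handle',rect(C[red]),np.median(C[red][:,2]))
    bar=(Z>22)&(Z<45)&(X>640)&(X<750)&(Y>-80)&(Y<130)&(h[...,1]<90); print('bar',rect(C[bar]),np.polyfit(C[bar][:,1],C[bar][:,2],1))
    print(st['force'])
E
```

```text
scene (array([ 514.8, -302.2]), 25.6, 21.6, 3.6) 496.26118674535036
rake handle (array([ 687.1, -142.3]), 88.5, 29.1, 71.3) 66.16554657833183
bar (array([700.1,  11.2]), 180.0, 56.8, -82.5) [-9.60046551e-03  3.38941347e+01]
[ 0.80429815  0.69011983 -0.4400677 ]
top (array([ 514.6, -301.5]), 23.4, 23.0, 89.4) 496.10243316063526
rake handle (array([ 695.1, -118.4]), 43.1, 21.7, 89.8) 65.15608370793655
bar (array([691. ,   9.4]), 178.6, 57.1, -89.8) [-3.15912458e-03  3.22232438e+01]
[ 0.80429815  0.69011983 -0.4400677 ]
```

All checks agree: the tray is home, the rake is flat on the mat, and nothing else has moved.

```bash
python3 -c "
from workcell import ticket
print(ticket.job_done())"
```

```text
the job is handed in; nothing more can be done
None
```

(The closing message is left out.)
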